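Nest the corner guards in a propped-open hinged case

ROBOT

A 6-joint arm with a two-finger parallel gripper is mounted at the origin on a cart in front of the work surface, level with it; the furniture and walls round the work are solid. World frame = base frame: x ahead of the robot, y to its left, z up, the work surface at z = 0. Lengths are in m, angles in rad, forces in N, time in s.
With the tool pointing down it reaches from about 0.4 to 0.925 m from the base axis. Payload 3.4 kg.
Tool frame: the origin (TCP) lies at the very end of the fingers, on their centre line; the grasp point (between the pads) lies 19 mm behind it; x points along the fingers, z is the direction in which the jaws open and shut, and the axes are right-handed (so a half turn about x gives the same grasp; the last joint's range is limited). The gripper opens to 85 mm and grips with 20 to 120 N. Pads are 22 mm wide; open, the fingers measure 114 mm over their backs; the gripper's body (76 mm by 85 mm) begins 54 mm behind the grasp point. The pads swing forward as they close: fully open they stand 13 mm farther back than shut.
Start: joints at [-1.218, 0.307, 1.506, -0, 1.328, -0.073], TCP at [0.237, -0.524, 0.231] pointing down, gripper open.
Joint ranges: [-3.12, 3.12], [-1.05, 2.28], [0.14, 2.33], [-1.42, 4.57], [0.1, 2.73], [-2.68, 2.68]. Speed limits (rad/s): [2.57, 2.57, 3.14, 3.14, 3.14, 3.14].

INTERFACE

Orientations are given as a rotation vector (axis times angle).
In Python, from workcell import robot gives the robot as it stands.
- The arm moves only by the tool move_arm, never from a script. Its argument "increments" is a list of rows, each an object with "rotation": the turn, a rotation vector about the tool's x, y, z in rad, a list of three; "offset": the shift along the tool's x, y, z in mm, a list of three; "hand": the closure in counts, from 0 (fully open) to 255 (shut). In form: [{"rotation": [rx, ry, rz], "offset": [dx, dy, dz], "hand": hand}, ...]. A call has 1 to 20 rows; each row is the pose to reach, as a shift and turn from the pose commanded when the call began, along the tool's axes at that moment; what a row does not reach only later rows make up. A row lasts 1/10 s, in which the tool goes at most 50 mm and 8.59 degrees, less where a joint would pass 70% of its speed; a pose out of reach is approached as far as the arm can. A call with a gripper value outside its range is refused whole. The fingers move at their own pace and stop on an object; "grip_force" is the grip in N (left out, the last holds). Time passes only in rows, so rows that repeat a pose let the fingers close. It gives the time, the measured TCP pose, the force and the opening at its end, in the units of the state.
- robot.get_state(): the state, without advancing time (a new reading comes with each control period).
- robot.camera(name): name is "scene" or "side" or "wrist"; returns a dict with "pixels" (420x560x3 uint8, red, green, blue), "depth" (420x560 float32, m along the optical axis (not along the pixel's ray), 0 where there is no reading), "fx", "fy", "cx", "cy" (pixels), "D" ([k1, k2, p1, p2, k3] as OpenCV has them; the pictures are not rectified), "eye" and "rotation" of the camera in the world; the wrist camera has in their place "hand_eye" (4x4, takes a point from camera to tool coordinates, whose origin is the TCP and whose axes are the tool frame's). Camera axes: x right, y down, z forward; pixel columns grow to the right and rows downward; lengths in m; the calibration is good to about 2 mm. A picture is of the moment at which its call begins: read the wrist's pose just before it.
- robot.finish_job(): hands the job in, once; it reports no verdict.
The state is a dict: "time_s": time; "qpos": joint angles; "qd": joint speeds; "joint_torque": joint torques, N m; "eef_pos": TCP position; "ee_rot": TCP orientation; "force": force on the tool from outside, world axes, zero at the start; "moment": the same for the moment, N m; "width": opening from 0.0 (shut) to 1.0 (fully open).
Only numpy, scipy, OpenCV 4.12 (cv2) and the standard library are available. Lean on these libraries where they do the work, as an engineer would, in place of code of your own. Each camera call takes 0.05 s, during which the arm holds its last target.

TASK

Put the loose aluminium corner guards away in the grey hinged case. Lift its lid by the bar and stand the bookend upright in the left part of the case so that the lid leans on it and stays open, then lay every guard ridge up over the fixed ridge in the case, nested one over another with ridges in line and ends about even. Then take the bookend out, stand it upright on the desk again, and lower the lid until it is fully shut, leaving the guards nested and the other things on the desk where they are.

Things in the scene. Friction and masses are not known exactly. Their poses are not given: they have to be found in the camera images.
- case: grey steel case fixed to the desk, 170 (x) by 300 (y) by 70 mm high outside, walls 5 mm, floor 8 mm thick, open at the top under its lid. Origin: centre of its underside; x points to its hinge side (away from the robot), y to the left, z up.
- case_lid: flat lid, 170 x 300 x 6 mm. Origin: on the hinge line, middle of the case's far upper edge (case x +85, z 70 mm). Shut, its axes are the case's and it reaches along its -x; opening turns it about +y by 0 to 1.5 rad (stop), the angle of its z from vertical. Damped (2.5 N m s/rad): let go, it sinks from 1.48 to 1.3 rad in 13 s, to 1.0 in 22 s, then shuts. Move it at 0.3 rad/s or less.
- lid_bar (a point): middle of the round steel pull bar of the lid, 10 mm thick, 78 mm long parallel to the hinge, held 45 mm beyond the lid's front edge (215 mm from the hinge, 74 mm above the desk when shut), right of the middle; free all round, so it can be pinched from above and turns between the fingers.
- ridge_top (a point): middle of the top edge of the fixed ridge in the right part of the case: an aluminium angle of the guards' section, ridge up, 48 mm long along the case's y, top edge 37 mm above the desk, 105 mm in front of the hinge line. Axes as the case's. A guard nested on it has its origin 21.2 mm below this point; each further one 5.7 mm higher.
- prop_spot (a point): a point on the case floor (8 mm above the desk) in the left part, 35 mm in front of the hinge line. With the bookend's origin here and its axes parallel to the case's, the lid comes to lean on it at about 1.39 rad, its front edge against the upright, whose top stands clear above it. Axes as the case's.
- bookend: dark steel tall L-shaped bookend, prop for the lid, 0.35 kg: upright plate 10 mm thick (x), 50 mm wide (y), top 258 mm up, on a foot 6 mm thick, 50 mm wide, reaching 70 mm to its own -x and 20 mm to +x. Origin: underside, below the middle of the upright; z up. Grip it from above across its width near the top (last 25 mm). In the case its +x side faces the hinge.
- guard_0: roof-shaped aluminium angle piece, 45 g: two legs 34 mm wide, 4 mm thick, at 90 degrees; 56 mm long along its own x (ridge line), 51 mm across (y), 27 mm high, stands ridge up. Origin: middle, level with the legs' lower edges, ridge 27 mm above. Grip it from above across its ends (56 mm) near the ridge. Four alike, some absent. Nested over another it sits 5.7 mm higher.
- guard_1: roof-shaped aluminium angle piece, 45 g: two legs 34 mm wide, 4 mm thick, at 90 degrees; 56 mm long along its own x (ridge line), 51 mm across (y), 27 mm high, stands ridge up. Origin: middle, level with the legs' lower edges, ridge 27 mm above. Grip it from above across its ends (56 mm) near the ridge. Four alike, some absent. Nested over another it sits 5.7 mm higher.
- guard_2: roof-shaped aluminium angle piece, 45 g: two legs 34 mm wide, 4 mm thick, at 90 degrees; 56 mm long along its own x (ridge line), 51 mm across (y), 27 mm high, stands ridge up. Origin: middle, level with the legs' lower edges, ridge 27 mm above. Grip it from above across its ends (56 mm) near the ridge. Four alike, some absent. Nested over another it sits 5.7 mm higher.
- guard_3: roof-shaped aluminium angle piece, 45 g: two legs 34 mm wide, 4 mm thick, at 90 degrees; 56 mm long along its own x (ridge line), 51 mm across (y), 27 mm high, stands ridge up. Origin: middle, level with the legs' lower edges, ridge 27 mm above. Grip it from above across its ends (56 mm) near the ridge. Four alike, some absent. Nested over another it sits 5.7 mm higher.
- usb_stick: memory stick, 52 x 18 x 8 mm, lying loose among the guards; leave alone
- cal_puck: round puck, 50 mm across, 12 mm high, loose at the left; leave alone
- mouse: black computer mouse, 109 x 60 x 38 mm, loose at the left front; leave alone

How it is judged:
On the way, in this order (a step that is already met when the one before it is completed fails the run):
1. the lid is open and leans on the bookend, which stands upright in the left half of the case; the robot holds neither (angle between case_lid's own z axis and vertical between 1.15 and 1.48 rad and contact force between case_lid and bookend above 0.03 N and contact force between each of the arm, the fingers and case_lid below 0.05 N and contact force between the fingers and bookend below 0.05 N and angle between bookend's own z axis and vertical below 0.12 rad and angular speed of case_lid below 0.05 rad/s and height (world z) of bookend between 0.004 and 0.014 m and y of bookend in the frame of case above 0 m), for 0.4 s.
2. every guard present is nested ridge up over the fixed ridge, released, while the lid is still propped open (x of guard_0 in the frame of ridge_top between -0.004 and 0.004 m and y of guard_0 in the frame of ridge_top between -0.01 and 0.01 m and z of guard_0 in the frame of ridge_top between -0.026 and 0.001 m and angle between each of guard_0, guard_1, guard_2, guard_3's own z axis and vertical below 0.12 rad and angle between the x axis of each of guard_0, guard_1, guard_2, guard_3 and the y axis of case, either way round below 0.12 rad and linear speed of each of guard_0, guard_1, guard_2, guard_3 below 0.02 m/s and x of guard_1 in the frame of ridge_top between -0.004 and 0.004 m and y of guard_1 in the frame of ridge_top between -0.01 and 0.01 m and z of guard_1 in the frame of ridge_top between -0.026 and 0.001 m and x of guard_2 in the frame of ridge_top between -0.004 and 0.004 m and y of guard_2 in the frame of ridge_top between -0.01 and 0.01 m and z of guard_2 in the frame of ridge_top between -0.026 and 0.001 m and x of guard_3 in the frame of ridge_top between -0.004 and 0.004 m and y of guard_3 in the frame of ridge_top between -0.01 and 0.01 m and z of guard_3 in the frame of ridge_top between -0.026 and 0.001 m and angle between case_lid's own z axis and vertical above 1.15 rad and contact force between case_lid and bookend above 0.03 N and contact force between the fingers and guard_0 below 0.05 N and contact force between the fingers and guard_1 below 0.05 N and contact force between the fingers and guard_2 below 0.05 N and contact force between the fingers and guard_3 below 0.05 N), for 0.3 s.
At the end, for the whole second after the job is handed in: Lid shut (0.04 rad); every guard present nested ridge up over the fixed ridge, within 4 mm across and 10 mm along it, in line and upright within 0.12 rad; bookend upright (0.1 rad) on the desk outside the case; all at rest (x of guard_0 in the frame of ridge_top between -0.004 and 0.004 m and y of guard_0 in the frame of ridge_top between -0.01 and 0.01 m and z of guard_0 in the frame of ridge_top between -0.026 and 0.001 m and angle between each of guard_0, guard_1, guard_2, guard_3's own z axis and vertical below 0.12 rad and angle between the x axis of each of guard_0, guard_1, guard_2, guard_3 and the y axis of case, either way round below 0.12 rad and linear speed of each of guard_0, guard_1, guard_2, guard_3, bookend below 0.02 m/s and x of guard_1 in the frame of ridge_top between -0.004 and 0.004 m and y of guard_1 in the frame of ridge_top between -0.01 and 0.01 m and z of guard_1 in the frame of ridge_top between -0.026 and 0.001 m and x of guard_2 in the frame of ridge_top between -0.004 and 0.004 m and y of guard_2 in the frame of ridge_top between -0.01 and 0.01 m and z of guard_2 in the frame of ridge_top between -0.026 and 0.001 m and x of guard_3 in the frame of ridge_top between -0.004 and 0.004 m and y of guard_3 in the frame of ridge_top between -0.01 and 0.01 m and z of guard_3 in the frame of ridge_top between -0.026 and 0.001 m and angle between case_lid's own z axis and vertical below 0.04 rad and angular speed of case_lid below 0.05 rad/s and height (world z) of bookend between -0.004 and 0.004 m and angle between bookend's own z axis and vertical below 0.1 rad); the robot touches nothing.
It fails at once if a bystander (memory stick, puck, mouse) is moved more than 30 mm (distance of any of usb_stick, cal_puck, mouse from where it was at the start of the episode above 0.03 m).
Of guard_0, guard_1, guard_2, guard_3 only 2 to 4 are there at a start; the rules pass over those that are not, and their reading is None.
At some moment in a run one of guard_0, guard_1, guard_2, guard_3 may be knocked a few centimetres aside while the robot is not near it.
It also fails if it takes over 210 s, if anything falls off the work surface, if the arm or the gripper's body presses on something with over 40 N, if the wrist force passes 120 N, or if a joint passes its speed limit or range.

## Working session

There is one attempt and no reset: what is moved stays moved. The work goes in short steps, Python scripts to look and compute and a tool call to move; the robot and the scene stay as the last step left them, time stands still between calls to the robot, and variables do not carry over. Pictures are saved under pics/ and viewed, and the job is handed in when it is done.

Besides the shell and the picture viewer there is one more tool, called as a command line: name --argument value ..., lists and objects as JSON in quotes. move_arm: Moves the arm, as the interface text tells. Its arguments: {"type":"object","properties":{"increments":{"type":"array"},"grip_force":{"type":"number"}},"required":["increments"]}

```bash
ls; mkdir -p pics
cat > h.py <<'E'
import numpy as np, cv2
from scipy.spatial.transform import Rotation as R
from workcell import robot
def cam(n):
    s=robot.get_state(); c=robot.camera(n)
    if n=="wrist":
        T=np.eye(4);T[:3,:3]=R.from_rotvec(s["ee_rot"]).as_matrix();T[:3,3]=s["eef_pos"]
        M=T@np.array(c["hand_eye"]); c["eye"]=M[:3,3]; c["rotation"]=M[:3,:3]
    else:
        r=np.array(c["rotation"]); c["rotation"]=r if r.shape==(3,3) else R.from_rotvec(r).as_matrix()
        c["eye"]=np.array(c["eye"])
    c["K"]=np.array([[c["fx"],0,c["cx"]],[0,c["fy"],c["cy"]],[0,0,1.]])
    return c
def save(c,f,scale=1): cv2.imwrite("pics/"+f,cv2.resize(cv2.cvtColor(c["pixels"],cv2.COLOR_RGB2BGR),None,fx=scale,fy=scale))
def rays(c,uv):
    n=cv2.undistortPoints(np.array(uv,float).reshape(-1,1,2),c["K"],np.array(c["D"],float)).reshape(-1,2)
    return np.c_[n,np.ones(len(n))]@c["rotation"].T
def plane(c,uv,z):
    d=rays(c,uv); return c["eye"]+d*((z-c["eye"][2])/d[:,2])[:,None]
def cloud(c):
    h,w=c["depth"].shape; v,u=np.mgrid[:h,:w]
    d=rays(c,np.c_[u.ravel(),v.ravel()]); P=c["eye"]+d*c["depth"].ravel()[:,None]
    P[c["depth"].ravel()==0]=np.nan
    return P.reshape(h,w,3)
def proj(c,P):
    r=c["rotation"].T; rv,_=cv2.Rodrigues(r); return cv2.projectPoints(np.array(P,float).reshape(-1,3),rv,-r@c["eye"],c["K"],np.array(c["D"],float))[0].reshape(-1,2)
E
python3 - <<'E'
from h import *
print(robot.get_state())
for n in("scene","side","wrist"):
    c=cam(n);save(c,n+"0.png",1.4);print(n,c["eye"],c["rotation"],c["fx"],c["D"]); np.savez("/tmp/%s0.npz"%n,**{k:np.array(v) for k,v in c.items()})
E
```

```text
pics
{'time_s': 0.0, 'qpos': array([-1.21849140e+00,  3.07573486e-01,  1.50766668e+00,  3.14702354e-05,
        1.32840553e+00, -7.35185038e-02]), 'qd': array([ 6.15895249e-05, -2.19727286e-04,  1.32426480e-03,  2.13910233e-04,
        2.64722920e-04,  1.78576840e-03]), 'joint_torque': array([ 2.02584051e-03, -4.57556927e+01, -2.51914698e+01,  1.01769756e-04,
        1.33477119e-02,  1.40532441e-05]), 'eef_pos': array([ 0.23725333, -0.52300693,  0.2303833 ]), 'ee_rot': array([ 0.89132795,  1.38272774, -0.88925669]), 'force': array([-0.35095008,  0.63898511, -0.40231559]), 'moment': array([ 0.03067594, -0.02058313, -0.02490322]), 'width': 1.00002337622068}
scene [-0.3582682   0.6787763   0.62476891] [[-0.63079596 -0.34769635  0.69368848]
 [-0.77580047  0.26512442 -0.57257547]
 [ 0.01516865 -0.89934214 -0.4369824 ]] 542.831749649385 [0.01949182 0.         0.         0.         0.        ]
side [ 0.01278941 -1.15779631  0.57386815] [[ 0.9079071  -0.14949664  0.39160624]
 [-0.41899925 -0.35044556  0.8376321 ]
 [ 0.01201349 -0.92457486 -0.38081099]] 434.8299223248807 [-0.03226979  0.          0.          0.          0.        ]
wrist [ 0.30180648 -0.49528685  0.37405797] [[ 0.41241091 -0.87487753 -0.25398137]
 [-0.91099577 -0.39666595 -0.11288413]
 [-0.00198597  0.2779306  -0.9605991 ]] 316.5009799553202 [-0.05483079  0.          0.          0.          0.        ]
```

View pics/scene0.png

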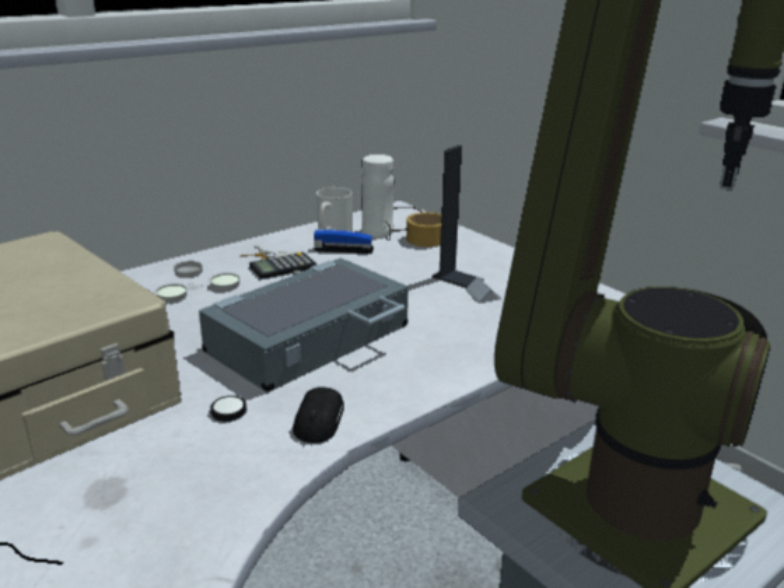

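View pics/side0.png

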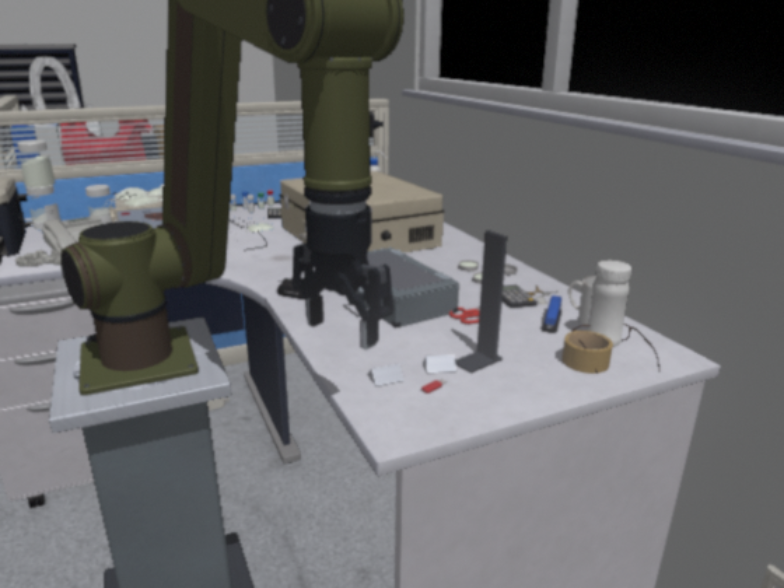

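View pics/wrist0.png

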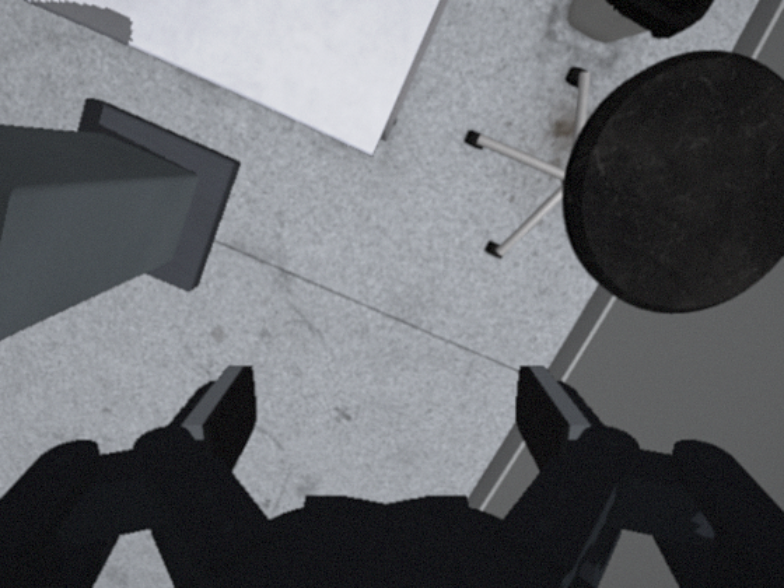

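Scene view shows the shut case (centre ≈305,315), the bar at (378,312), and the bookend at (452,215). The side view shows two guards at (387,375) and (440,363), the red USB stick at (432,386), and the bookend at (490,300). Zooming in next.

Run:
```python
import numpy as np,cv2
def crop(n,x,y,w,h,s):
    im=np.load("/tmp/%s0.npz"%n)["pixels"][y:y+h,x:x+w,::-1]
    cv2.imwrite("pics/%s0c.png"%n,cv2.resize(im,None,fx=s,fy=s,interpolation=cv2.INTER_CUBIC))
crop("scene",130,95,230,190,3.4); crop("side",240,150,210,150,3.8)
```

```text
(no output)
```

View pics/scene0c.png

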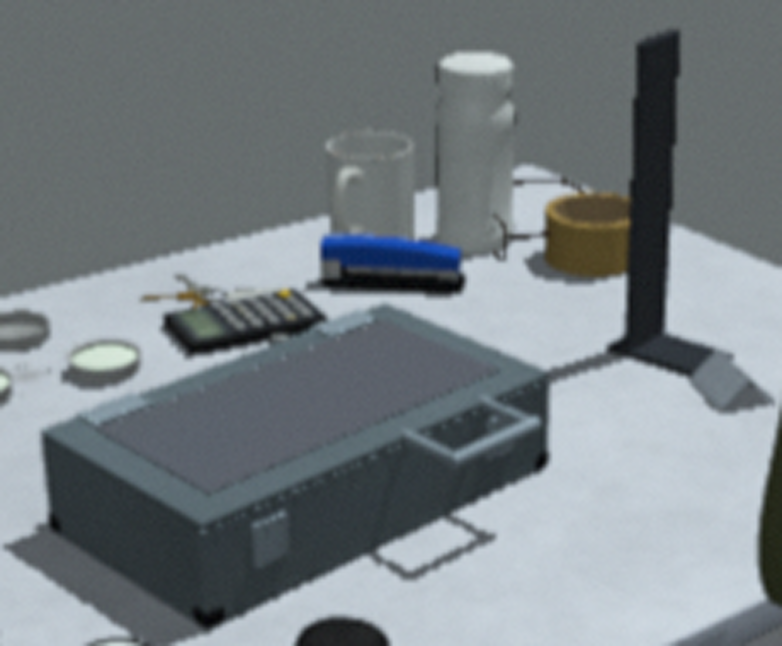

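View pics/side0c.png

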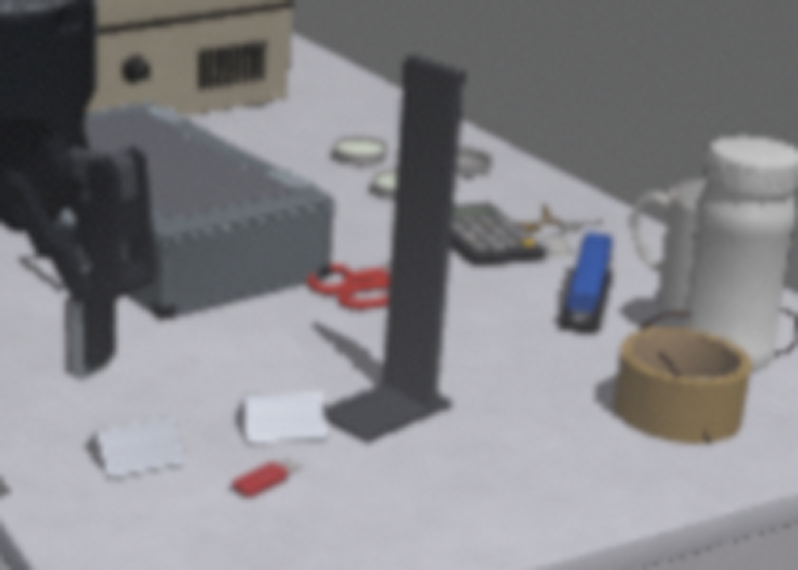

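Run:
```python
from h import *
def L(n): 
    d=np.load("/tmp/%s0.npz"%n); return {k:d[k] for k in d.files}
s=L("scene");S=L("side")
f=lambda p:np.array(p)/3.4+[130,95]-0.35
g=lambda p:np.array(p)/3.8+[240,150]-0.35
np.set_printoptions(precision=4,suppress=True)
C=plane(s,f([(45,433),(205,527),(548,377),(385,305)]),.076);print(C, [np.linalg.norm(C[i]-C[i-1]) for i in range(4)])
print("bar",plane(s,f([(457,460),(540,425)]),.074))
print("foot bot side",plane(S,g([(328,414),(368,440),(450,405)]),.003))
print("top side",plane(S,g([(405,58),(464,77)]),.258))
print("top scene",plane(s,f([(637,42),(679,32)]),.258))
print("guards mid",plane(S,g([(140,425),(285,395)]),.027), plane(S,g([(95,425),(172,420),(245,397),(322,393)]),.027))
P=cloud(S); 
for q in [(140,425),(285,395),(140,450),(285,425)]:
    u,v=g(q).round().astype(int); print(P[v,u])
```

```text
[[ 0.6498  0.2445  0.076 ]
 [ 0.483   0.2246  0.076 ]
 [ 0.5179 -0.0664  0.076 ]
 [ 0.6881 -0.0494  0.076 ]] [np.float64(0.2963923670680704), np.float64(0.1679699572413462), np.float64(0.2931337461445069), np.float64(0.1710932680765098)]
bar [[ 0.4624  0.0547  0.074 ]
 [ 0.468  -0.0181  0.074 ]]
foot bot side [[ 0.5634 -0.2645  0.003 ]
 [ 0.5702 -0.3082  0.003 ]
 [ 0.6515 -0.2884  0.003 ]]
top side [[ 0.6156 -0.2523  0.258 ]
 [ 0.6279 -0.3042  0.258 ]]
top scene [[ 0.6318 -0.2426  0.258 ]
 [ 0.634  -0.2876  0.258 ]]
guards mid [[ 0.4159 -0.2646  0.027 ]
 [ 0.5265 -0.2661  0.027 ]] [[ 0.3881 -0.2525  0.027 ]
 [ 0.4387 -0.267   0.027 ]
 [ 0.4994 -0.2575  0.027 ]
 [ 0.5518 -0.2739  0.027 ]]
[ 0.4155 -0.2626  0.0275]
[ 0.5294 -0.2629  0.0236]
[ 0.4116 -0.2714  0.0125]
[ 0.5227 -0.2764  0.0107]
```

```bash
cat >> h.py <<'E'
np.set_printoptions(precision=4,suppress=True)
def cur():
    s=robot.get_state(); return np.array(s["eef_pos"]),R.from_rotvec(s["ee_rot"])
def down(yaw,pitch=0):
    # tool x down, tool z horizontal at angle yaw
    x=np.array([0,0,-1.]);z=np.array([np.cos(yaw),np.sin(yaw),0]);y=np.cross(z,x)
    return R.from_matrix(np.c_[x,y,z])
def inc(pos,rot,p0=None,r0=None):
    if p0 is None: p0,r0=cur()
    return np.round((r0.inv().as_matrix()@(np.array(pos)-p0))*1000,1), np.round((r0.inv()*rot).as_rotvec(),4)
E
python3 - <<'E'
from h import *
p,r=cur(); print(r.as_matrix())
print(inc([.237,-.524,.4],down(-np.pi/2),p,r))
print(inc([.46,-.08,.4],down(-np.pi/2),p,r))
E
```

```text
[[-0.0006  0.9107  0.413 ]
 [ 0.0015  0.413  -0.9107]
 [-1.      0.0001 -0.0016]]
(array([-169.4,   -0.6,    0.4]), array([ 0.4258, -0.0016,  0.0002]))
(array([-168.9,  385.9, -311.9]), array([ 0.4258, -0.0016,  0.0002]))
```

move_arm --increments '[{"rotation":[0.1,0,0],"offset":[-50,0,0],"hand":0},{"rotation":[0.2,0,0],"offset":[-100,40,-35],"hand":0},{"rotation":[0.3,0,0],"offset":[-150,75,-60],"hand":0},{"rotation":[0.4258,-0.0016,0],"offset":[-169,386,-312],"hand":0},{"rotation":[0.4258,-0.0016,0],"offset":[-169,386,-312],"hand":0},{"rotation":[0.4258,-0.0016,0],"offset":[-169,386,-312],"hand":0},{"rotation":[0.4258,-0.0016,0],"offset":[-169,386,-312],"hand":0},{"rotation":[0.4258,-0.0016,0],"offset":[-169,386,-312],"hand":0},{"rotation":[0.4258,-0.0016,0],"offset":[-169,386,-312],"hand":0},{"rotation":[0.4258,-0.0016,0],"offset":[-169,386,-312],"hand":0},{"rotation":[0.4258,-0.0016,0],"offset":[-169,386,-312],"hand":0},{"rotation":[0.4258,-0.0016,0],"offset":[-169,386,-312],"hand":0},{"rotation":[0.4258,-0.0016,0],"offset":[-169,386,-312],"hand":0},{"rotation":[0.4258,-0.0016,0],"offset":[-169,386,-312],"hand":0},{"rotation":[0.4258,-0.0016,0],"offset":[-169,386,-312],"hand":0}]'

```text
time_s: 1.65
eef_pos: [0.4596, -0.0808, 0.3999]
ee_rot: [1.208, 1.208, -1.211]
force: [0.7, 0.3, -0.2]
width: 0.997
```

Run:
```python
from h import *
for n in("wrist","side"):
    c=cam(n);save(c,n+"1.png",1.4);np.savez("/tmp/%s1.npz"%n,**{k:np.array(v) for k,v in c.items()})
print(cur()[0])
```

```text
[ 0.4596 -0.0811  0.4001]
```

View pics/wrist1.png

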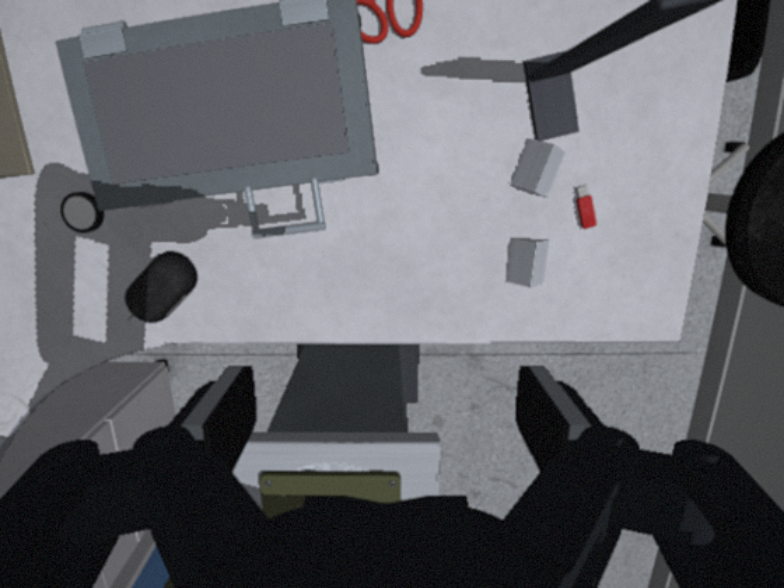

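View pics/side1.png

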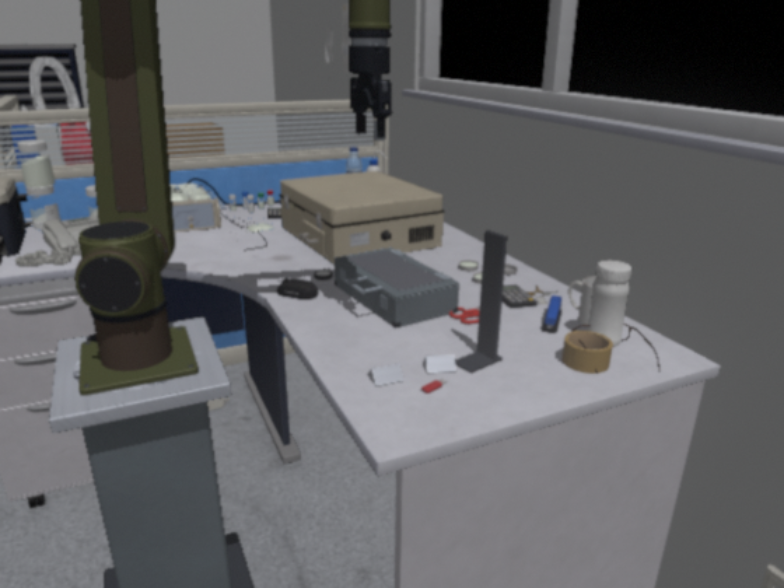

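Only two guards are present, at (537,167) and (527,262), with the USB stick at (586,208). The lid corners are ≈(57,40), (100,208) and (378,172), the bar runs (250,235)-(324,228), and the bookend foot spans (523,62)-(579,131).

Run:
```python
import numpy as np,cv2
im=np.load("/tmp/wrist1.npz")["pixels"][...,::-1]
a=cv2.resize(im[110:180,160:290],None,fx=6,fy=6,interpolation=cv2.INTER_CUBIC); cv2.imwrite("pics/w1a.png",a)
a=cv2.resize(im[30:215,350:440],None,fx=3.2,fy=3.2,interpolation=cv2.INTER_CUBIC)
b=cv2.resize(im[0:160,30:150],None,fx=3.7,fy=3.7,interpolation=cv2.INTER_CUBIC)
cv2.imwrite("pics/w1b.png",np.hstack([a[:592],b[:592]]))
```

```text
(no output)
```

View pics/w1a.png

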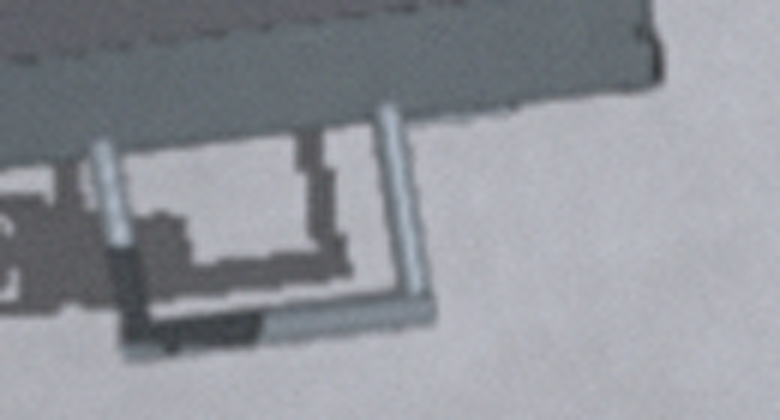

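View pics/w1b.png

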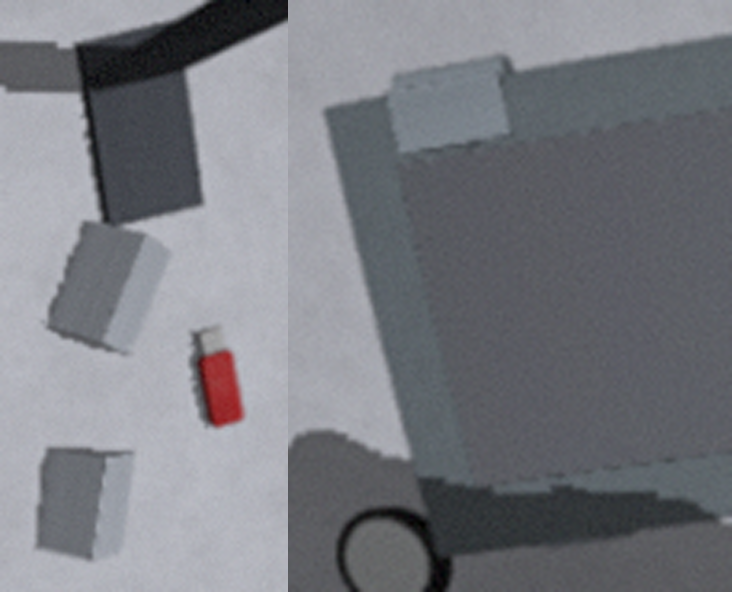

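Run:
```python
from h import *
d=np.load("/tmp/wrist1.npz");w={k:d[k] for k in d.files}
a=lambda p:np.array(p)/6+[160,110]-.4
b=lambda p:np.array(p)/3.2+[350,30]-.35
e=lambda p:(np.array(p)-[288,0])/3.7+[30,0]-.35
print("bar",plane(w,a([(135,341),(425,308)]),.074))
L=np.r_[plane(w,e([(328,110),(440,555)]),.076),plane(w,a([(650,87)]),.076)];print("lid HL FL FR",L)
print("yaws",np.arctan2(*(L[0]-L[1])[[1,0]]),np.arctan2(-(L[1]-L[2])[0],(L[1]-L[2])[1]))
print("foot",plane(w,b([(201,204),(108,222),(80,45)]),.006))
for q in ([(148,232),(103,345)],[(106,452),(93,558)]):
    G=plane(w,b(q),.027);print("guard",G,G.mean(0),np.linalg.norm(G[1]-G[0]),"yaw",np.arctan2(*(G[0]-G[1])[[1,0]]))
P=cloud(w)
for q in [b([125,290]),b([95,500]),b([150,150]),e([600,300]),a([425,300]),b([20,500]),a([740,300])]:
    u,v=np.round(q).astype(int);print(P[v,u])
m=(w["pixels"][...,0]>150)&(w["pixels"][...,1]<70)
```

```text
bar [[ 0.4606  0.0569  0.074 ]
 [ 0.4684 -0.0159  0.074 ]]
lid HL FL FR [[ 0.6538  0.242   0.076 ]
 [ 0.4876  0.2232  0.076 ]
 [ 0.5213 -0.0719  0.076 ]]
yaws 0.1121353950786633 0.11373835346901484
foot [[ 0.5697 -0.3058  0.006 ]
 [ 0.5603 -0.2585  0.006 ]
 [ 0.6434 -0.2382  0.006 ]]
guard [[ 0.5547 -0.2719  0.027 ]
 [ 0.5    -0.254   0.027 ]] [ 0.5273 -0.2629  0.027 ] 0.05754890301671783 yaw -0.31609399084705186
guard [[ 0.4457 -0.2602  0.027 ]
 [ 0.3889 -0.2584  0.027 ]] [ 0.4173 -0.2593  0.027 ] 0.05683866501991429 yaw -0.03191723724309645
[ 0.5273 -0.2634  0.0265]
[ 0.4199 -0.2567  0.0254]
[ 0.5947 -0.2785  0.0045]
[0.5823 0.1434 0.0777]
[ 0.4705 -0.0161  0.0795]
[ 0.4146 -0.2241  0.001 ]
[ 0.4602 -0.0957  0.0017]
```

```bash
cat >> h.py <<'E'
YAW=.113; CX=np.array([np.cos(YAW),np.sin(YAW)]);CY=np.array([-np.sin(YAW),np.cos(YAW)]);CEN=np.array([.587,.0855])
def cw(x,y,z): return np.r_[CEN+x*CX+y*CY,z]
def wc(p): d=np.array(p)[...,:2]-CEN; return np.stack([d@CX,d@CY],-1)
E
python3 - <<'E'
from h import *
print(robot.get_state()["qpos"])
print(inc([.4648,.0195,.20],down(YAW)),inc([.4648,.0195,.10],down(YAW)))
print(wc([.4648,.0195]))
E
```

```text
[-0.2639  0.0607  1.4082 -0.0018  1.6726  1.3086]
(array([ 199.9,    5.1, -101. ]), array([-1.6857,  0.001 ,  0.0017])) (array([ 299.9,    5.2, -101.2]), array([-1.6857,  0.001 ,  0.0017]))
[-0.1289 -0.0518]
```

move_arm --increments '[{"rotation":[-1.6857,0.001,0.0017],"offset":[300,5,-101],"hand":165},{"rotation":[-1.6857,0.001,0.0017],"offset":[300,5,-101],"hand":165},{"rotation":[-1.6857,0.001,0.0017],"offset":[300,5,-101],"hand":165},{"rotation":[-1.6857,0.001,0.0017],"offset":[300,5,-101],"hand":165},{"rotation":[-1.6857,0.001,0.0017],"offset":[300,5,-101],"hand":165},{"rotation":[-1.6857,0.001,0.0017],"offset":[300,5,-101],"hand":165},{"rotation":[-1.6857,0.001,0.0017],"offset":[300,5,-101],"hand":165},{"rotation":[-1.6857,0.001,0.0017],"offset":[300,5,-101],"hand":165},{"rotation":[-1.6857,0.001,0.0017],"offset":[300,5,-101],"hand":165},{"rotation":[-1.6857,0.001,0.0017],"offset":[300,5,-101],"hand":165},{"rotation":[-1.6857,0.001,0.0017],"offset":[300,5,-101],"hand":165},{"rotation":[-1.6857,0.001,0.0017],"offset":[300,5,-101],"hand":165},{"rotation":[-1.6857,0.001,0.0017],"offset":[300,5,-101],"hand":165},{"rotation":[-1.6857,0.001,0.0017],"offset":[300,5,-101],"hand":165}]' --grip_force 40

```text
time_s: 3.15
eef_pos: [0.4653, 0.0196, 0.1002]
ee_rot: [-0.088, 1.568, 0.088]
force: [0.1, 0.2, 0.6]
width: 0.354
```

Run:
```python
from h import *
c=cam("wrist");save(c,"wrist2.png",1.4);p,r=cur();print(p,r.as_matrix(),robot.get_state()["width"])
print(inc([.4648,.0195,.055],down(YAW)))
```

```text
[0.4653 0.0198 0.1002] [[ 0.0008 -0.1124  0.9937]
 [ 0.0001  0.9937  0.1124]
 [-1.      0.0001  0.0008]] 0.3549940136176069
(array([45.2, -0.2, -0.6]), array([-0.0003,  0.0008, -0.0001]))
```

View pics/wrist2.png

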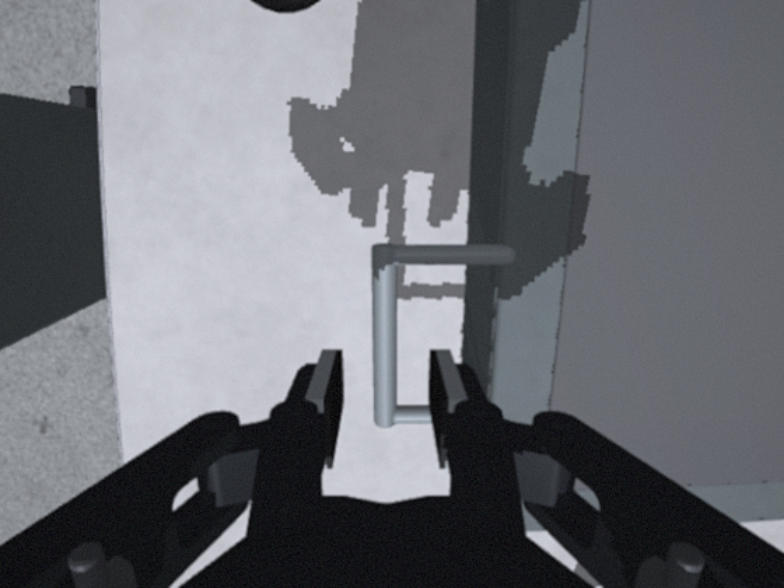

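The bar (column ≈385, rows 245-425) sits centred between the fingers (340 and 435). I'll descend and pinch it.

move_arm --increments '[{"rotation":[0,0,0],"offset":[15,0,0],"hand":165},{"rotation":[0,0,0],"offset":[30,0,0],"hand":165},{"rotation":[0,0,0],"offset":[40,0,0],"hand":165},{"rotation":[0,0,0],"offset":[45,0,0],"hand":165},{"rotation":[0,0,0],"offset":[45,0,0],"hand":255},{"rotation":[0,0,0],"offset":[45,0,0],"hand":255},{"rotation":[0,0,0],"offset":[45,0,0],"hand":255},{"rotation":[0,0,0],"offset":[45,0,0],"hand":255},{"rotation":[0,0,0],"offset":[45,0,0],"hand":255}]' --grip_force 40

```text
time_s: 4.1
eef_pos: [0.4647, 0.0204, 0.0553]
ee_rot: [-0.09, 1.569, 0.09]
force: [-2.6, -1.1, -0.6]
width: 0.102
```

Run:
```python
from h import *
s=robot.get_state();print(s["eef_pos"],s["width"],s["force"])
f=lambda t:np.array([-.215*np.cos(t)+.004*np.sin(t), .215*np.sin(t)+.004*np.cos(t)])
p=f(0)
th=np.r_[.01,.03,np.arange(.055,1.49,.0265)]; print(len(th),th[-1])
for i in range(0,len(th),20):
    seg=th[i:i+20]; print([( -round((f(t)-p)[1]*1000),0,round((f(t)-p)[0]*1000)) for t in seg],"end",seg[-1])
    p=p+np.round((f(seg[-1])-p)*1000)/1000
```

```text
[0.4647 0.0204 0.0553] 0.10223706886787477 [-2.5587 -1.0532 -0.5919]
57 1.486
[(-2, 0, 0), (-6, 0, 0), (-12, 0, 1), (-17, 0, 1), (-23, 0, 2), (-29, 0, 2), (-34, 0, 3), (-40, 0, 5), (-46, 0, 6), (-51, 0, 7), (-57, 0, 9), (-62, 0, 10), (-67, 0, 12), (-73, 0, 14), (-78, 0, 16), (-83, 0, 18), (-88, 0, 21), (-94, 0, 23), (-99, 0, 26), (-104, 0, 29)] end 0.5055000000000001
[(-5, 0, 3), (-9, 0, 6), (-14, 0, 9), (-19, 0, 12), (-23, 0, 16), (-28, 0, 19), (-32, 0, 23), (-36, 0, 27), (-41, 0, 31), (-45, 0, 35), (-49, 0, 39), (-52, 0, 43), (-56, 0, 47), (-60, 0, 52), (-63, 0, 56), (-67, 0, 61), (-70, 0, 65), (-73, 0, 70), (-76, 0, 75), (-79, 0, 80)] end 1.0355
[(-3, 0, 5), (-5, 0, 10), (-8, 0, 15), (-10, 0, 20), (-12, 0, 25), (-14, 0, 31), (-16, 0, 36), (-18, 0, 41), (-20, 0, 47), (-21, 0, 52), (-23, 0, 58), (-24, 0, 64), (-25, 0, 69), (-26, 0, 75), (-27, 0, 80), (-27, 0, 86), (-28, 0, 92)] end 1.486
```

move_arm --increments '[{"rotation":[0,0,0],"offset":[-2,0,0],"hand":255},{"rotation":[0,0,0],"offset":[-6,0,0],"hand":255},{"rotation":[0,0,0],"offset":[-12,0,1],"hand":255},{"rotation":[0,0,0],"offset":[-17,0,1],"hand":255},{"rotation":[0,0,0],"offset":[-23,0,2],"hand":255},{"rotation":[0,0,0],"offset":[-29,0,2],"hand":255},{"rotation":[0,0,0],"offset":[-34,0,3],"hand":255},{"rotation":[0,0,0],"offset":[-40,0,5],"hand":255},{"rotation":[0,0,0],"offset":[-46,0,6],"hand":255},{"rotation":[0,0,0],"offset":[-51,0,7],"hand":255},{"rotation":[0,0,0],"offset":[-57,0,9],"hand":255},{"rotation":[0,0,0],"offset":[-62,0,10],"hand":255},{"rotation":[0,0,0],"offset":[-67,0,12],"hand":255},{"rotation":[0,0,0],"offset":[-73,0,14],"hand":255},{"rotation":[0,0,0],"offset":[-78,0,16],"hand":255},{"rotation":[0,0,0],"offset":[-83,0,18],"hand":255},{"rotation":[0,0,0],"offset":[-88,0,21],"hand":255},{"rotation":[0,0,0],"offset":[-94,0,23],"hand":255},{"rotation":[0,0,0],"offset":[-99,0,26],"hand":255},{"rotation":[0,0,0],"offset":[-104,0,29],"hand":255}]'

```text
time_s: 6.1
eef_pos: [0.4926, 0.0237, 0.1595]
ee_rot: [-0.09, 1.571, 0.09]
force: [-7.8, -2.9, -1.5]
width: 0.095
```

Run:
```python
from h import *
s=robot.get_state();print(s["eef_pos"],s["width"],s["force"])
c=cam("scene");save(c,"scene3.png",1.4)
```

```text
[0.4926 0.0237 0.1595] 0.09521150449553721 [-7.7904 -2.9034 -1.4701]
```

View pics/scene3.png

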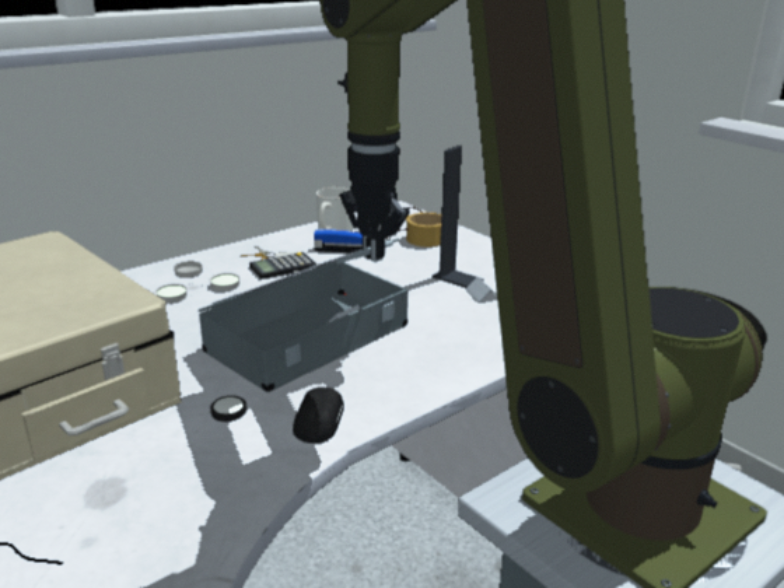

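The lid is rising with the bar held (scene ≈ (340,285)), and the interior ridge shows at ≈(345,310).

move_arm --increments '[{"rotation":[0,0,0],"offset":[-5,0,3],"hand":255},{"rotation":[0,0,0],"offset":[-9,0,6],"hand":255},{"rotation":[0,0,0],"offset":[-14,0,9],"hand":255},{"rotation":[0,0,0],"offset":[-19,0,12],"hand":255},{"rotation":[0,0,0],"offset":[-23,0,16],"hand":255},{"rotation":[0,0,0],"offset":[-28,0,19],"hand":255},{"rotation":[0,0,0],"offset":[-32,0,23],"hand":255},{"rotation":[0,0,0],"offset":[-36,0,27],"hand":255},{"rotation":[0,0,0],"offset":[-41,0,31],"hand":255},{"rotation":[0,0,0],"offset":[-45,0,35],"hand":255},{"rotation":[0,0,0],"offset":[-49,0,39],"hand":255},{"rotation":[0,0,0],"offset":[-52,0,43],"hand":255},{"rotation":[0,0,0],"offset":[-56,0,47],"hand":255},{"rotation":[0,0,0],"offset":[-60,0,52],"hand":255},{"rotation":[0,0,0],"offset":[-63,0,56],"hand":255},{"rotation":[0,0,0],"offset":[-67,0,61],"hand":255},{"rotation":[0,0,0],"offset":[-70,0,65],"hand":255},{"rotation":[0,0,0],"offset":[-73,0,70],"hand":255},{"rotation":[0,0,0],"offset":[-76,0,75],"hand":255},{"rotation":[0,0,0],"offset":[-79,0,80],"hand":255}]'

```text
time_s: 8.15
eef_pos: [0.5708, 0.0328, 0.2413]
ee_rot: [-0.09, 1.572, 0.09]
force: [-14.8, -2.6, 14.3]
width: 0.099
```

move_arm --increments '[{"rotation":[0,0,0],"offset":[-3,0,5],"hand":255},{"rotation":[0,0,0],"offset":[-5,0,10],"hand":255},{"rotation":[0,0,0],"offset":[-8,0,15],"hand":255},{"rotation":[0,0,0],"offset":[-10,0,20],"hand":255},{"rotation":[0,0,0],"offset":[-12,0,25],"hand":255},{"rotation":[0,0,0],"offset":[-14,0,31],"hand":255},{"rotation":[0,0,0],"offset":[-16,0,36],"hand":255},{"rotation":[0,0,0],"offset":[-18,0,41],"hand":255},{"rotation":[0,0,0],"offset":[-20,0,47],"hand":255},{"rotation":[0,0,0],"offset":[-21,0,52],"hand":255},{"rotation":[0,0,0],"offset":[-23,0,58],"hand":255},{"rotation":[0,0,0],"offset":[-24,0,64],"hand":255},{"rotation":[0,0,0],"offset":[-25,0,69],"hand":255},{"rotation":[0,0,0],"offset":[-26,0,75],"hand":255},{"rotation":[0,0,0],"offset":[-27,0,80],"hand":255}]'

```text
time_s: 9.65
eef_pos: [0.6543, 0.0427, 0.2683]
ee_rot: [-0.09, 1.564, 0.091]
force: [-4.3, -0.4, 4.0]
width: 0.095
```

Run:
```python
from h import *
s=robot.get_state();print(s["eef_pos"],s["width"],s["force"],wc(s["eef_pos"]),s["qpos"])
c=cam("scene");save(c,"scene4.png",1.4);np.savez("/tmp/scene4.npz",**{k:np.array(v) for k,v in c.items()})
```

```text
[0.6543 0.0427 0.2683] 0.09549782173545543 [-4.3284 -0.3994  4.041 ] [ 0.062  -0.0501] [ 0.0001  0.3945  1.2746  0.0012  1.4673 -0.1151]
```

View pics/scene4.png

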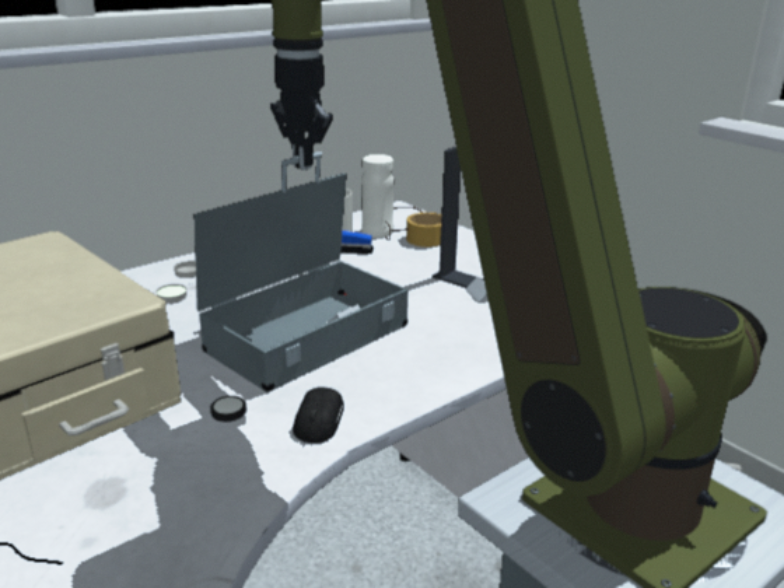

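move_arm --increments '[{"rotation":[0,0,0],"offset":[0,0,4],"hand":255},{"rotation":[0,0,0],"offset":[0,0,8],"hand":255},{"rotation":[0,0,0],"offset":[0,0,8],"hand":255},{"rotation":[0,0,0],"offset":[0,0,8],"hand":165},{"rotation":[0,0,0],"offset":[0,0,8],"hand":165},{"rotation":[0,0,0],"offset":[-10,0,8],"hand":165},{"rotation":[0,0,0],"offset":[-40,0,8],"hand":165},{"rotation":[0,0,0],"offset":[-80,0,8],"hand":100}]' --grip_force 60

```text
time_s: 10.5
eef_pos: [0.6601, 0.0431, 0.3443]
ee_rot: [-0.09, 1.572, 0.091]
force: [0.7, -0.3, 0.1]
width: 0.509
```

Run:
```python
from h import *
p,r=cur();print(p,robot.get_state()["force"])
c=cam("side");save(c,"side5.png",1.4)
print(inc([.633,-.267,.33],down(.21+np.pi/2)),inc([.633,-.267,.236],down(.21+np.pi/2)))
q=[.633,-.267,.236];rr=down(.21+np.pi/2)
R2=down(YAW+np.pi/2)
for t in ([.633,-.267,.40],cw(-.03,.085,.37),cw(.035,.085,.34),cw(.05,.085,.25),cw(.05,.085,.244)): print(t,inc(t,R2,np.array(q),rr))
```

```text
[0.6601 0.0431 0.3443] [ 0.7081 -0.3384  0.0503]
(array([  23.6, -304.6,  -66.4]), array([-1.6658,  0.0086,  0.011 ])) (array([ 117.6, -304.5,  -67.6]), array([-1.6658,  0.0086,  0.011 ]))
[0.633, -0.267, 0.4] (array([-164.,    0.,    0.]), array([0.097, 0.   , 0.   ]))
[0.5476 0.1666 0.37  ] (array([-134. ,   -6.9,  441.9]), array([0.097, 0.   , 0.   ]))
[0.6122 0.1739 0.34  ] (array([-104. ,  -71.6,  435.6]), array([0.097, 0.   , 0.   ]))
[0.6271 0.1756 0.25  ] (array([-14. , -86.5, 434.1]), array([0.097, 0.   , 0.   ]))
[0.6271 0.1756 0.244 ] (array([ -8. , -86.5, 434.1]), array([0.097, 0.   , 0.   ]))
```

View pics/side5.png

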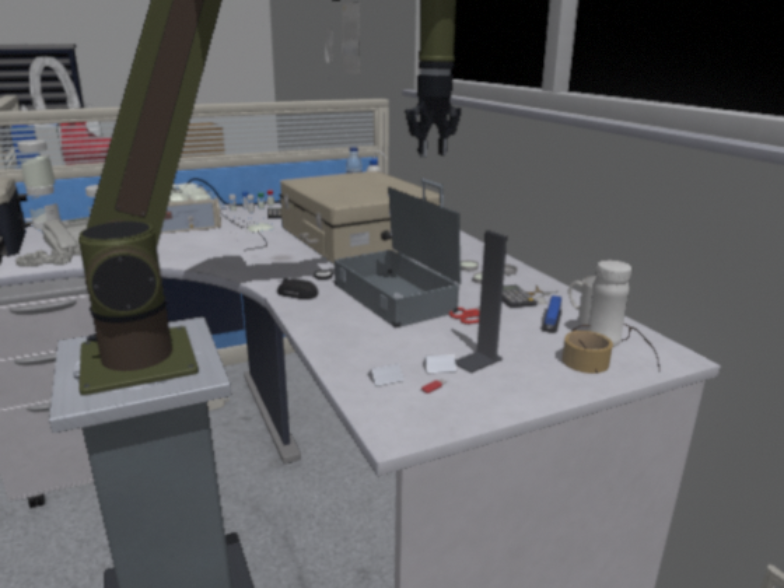

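The lid stands open with the bar at (432,185). The bookend and guards haven't moved, so I'm going to the bookend.

move_arm --increments '[{"rotation":[-1.6658,0.0086,0.011],"offset":[24,-305,-66],"hand":0},{"rotation":[-1.6658,0.0086,0.011],"offset":[24,-305,-66],"hand":0},{"rotation":[-1.6658,0.0086,0.011],"offset":[24,-305,-66],"hand":0},{"rotation":[-1.6658,0.0086,0.011],"offset":[24,-305,-66],"hand":0},{"rotation":[-1.6658,0.0086,0.011],"offset":[24,-305,-66],"hand":0},{"rotation":[-1.6658,0.0086,0.011],"offset":[24,-305,-66],"hand":0},{"rotation":[-1.6658,0.0086,0.011],"offset":[24,-305,-66],"hand":0},{"rotation":[-1.6658,0.0086,0.011],"offset":[24,-305,-66],"hand":0},{"rotation":[-1.6658,0.0086,0.011],"offset":[24,-305,-66],"hand":0},{"rotation":[-1.6658,0.0086,0.011],"offset":[24,-305,-66],"hand":0},{"rotation":[-1.6658,0.0086,0.011],"offset":[24,-305,-66],"hand":0},{"rotation":[-1.6658,0.0086,0.011],"offset":[24,-305,-66],"hand":0}]'

```text
time_s: 11.75
eef_pos: [0.6309, -0.2679, 0.3218]
ee_rot: [-1.36, 1.108, 1.373]
force: [-0.3, 0.6, -0.1]
width: 0.998
```

Run:
```python
from h import *
p,r=cur();print(p,r.as_matrix()[:,2])
c=cam("wrist");save(c,"wrist6.png",1.4);np.savez("/tmp/wrist6.npz",**{k:np.array(v) for k,v in c.items()})
P=cloud(c); m=(np.abs(P[...,2]-.258)<.012)&(np.abs(P[...,0]-.63)<.06)&(np.abs(P[...,1]+.26)<.08)
Q=P[m];print(m.sum(),Q.mean(0),Q.min(0),Q.max(0)); v,u=np.nonzero(m)
if len(u): print(u.min(),u.max(),v.min(),v.max(), cv2.minAreaRect(np.c_[u,v].astype(np.float32)), cv2.minAreaRect((Q[:,:2]*1000).astype(np.float32)))
```

```text
[ 0.6309 -0.2679  0.3218] [-0.2121  0.9773  0.0014]
1219 [ 0.6293 -0.267   0.2567] [ 0.6207 -0.2911  0.246 ] [ 0.6399 -0.2422  0.2606]
243 314 213 231 ((278.4554443359375, 221.98660278320312), (17.874624252319336, 71.17509460449219), 88.31531524658203) ((630.6963500976562, -266.6978454589844), (10.399849891662598, 49.692787170410156), 14.394558906555176)
```

View pics/wrist6.png

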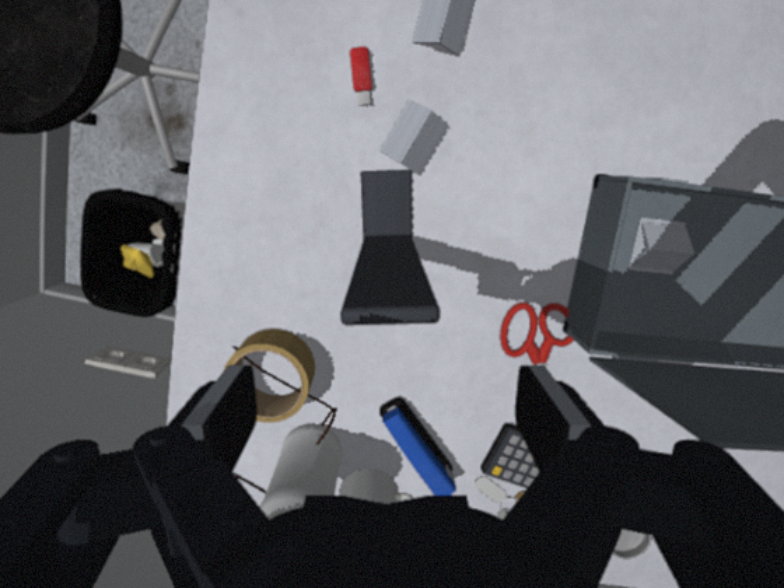

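The bookend top spans ≈(243-314, 213-231) native pixels, centre (0.6307,-0.2667), yaw 0.25. The ridge is visible inside the case at (665,250).

move_arm --increments '[{"rotation":[-0.038,0,0],"offset":[40,0,0],"hand":0},{"rotation":[-0.038,0,0],"offset":[70,1,1],"hand":0},{"rotation":[-0.038,0,0],"offset":[86,1,1],"hand":0},{"rotation":[-0.038,0,0],"offset":[86,1,1],"hand":255},{"rotation":[-0.038,0,0],"offset":[86,1,1],"hand":255},{"rotation":[-0.038,0,0],"offset":[86,1,1],"hand":255},{"rotation":[-0.038,0,0],"offset":[86,1,1],"hand":255},{"rotation":[-0.038,0,0],"offset":[86,1,1],"hand":255},{"rotation":[-0.038,0,0],"offset":[86,1,1],"hand":255}]' --grip_force 80

```text
time_s: 12.7
eef_pos: [0.6298, -0.2672, 0.2376]
ee_rot: [-1.387, 1.087, 1.394]
force: [2.2, 0.3, 5.2]
width: 0.562
```

Run:
```python
from h import *
s=robot.get_state();print(s["eef_pos"],s["width"],s["force"],s["qpos"])
q,rr=cur();R2=down(YAW+np.pi/2)
for t in ([q[0],q[1],.40],cw(-.03,.085,.37),cw(.035,.085,.34),cw(.05,.085,.25),cw(.05,.085,.242)): print(t,inc(t,R2,q,rr))
```

```text
[ 0.6298 -0.2672  0.2376] 0.5615749320879977 [2.1879 0.3103 5.221 ] [-0.4604  0.4586  1.2442 -0.0048  1.4436 -2.2786]
[np.float64(0.6298483985579808), np.float64(-0.26722747942878594), 0.4] (array([-162.4,    1.1,   -0.1]), array([ 0.1351, -0.0009, -0.0067]))
[0.5476 0.1666 0.37  ] (array([-132.8,  -25.9,  440.7]), array([ 0.1351, -0.0009, -0.0067]))
[0.6122 0.1739 0.34  ] (array([-103.2,  -90.5,  431.9]), array([ 0.1351, -0.0009, -0.0067]))
[0.6271 0.1756 0.25  ] (array([ -13.3, -106. ,  429.9]), array([ 0.1351, -0.0009, -0.0067]))
[0.6271 0.1756 0.242 ] (array([  -5.3, -106. ,  429.9]), array([ 0.1351, -0.0009, -0.0067]))
```

move_arm --increments '[{"rotation":[0,0,0],"offset":[-40,0,0],"hand":255},{"rotation":[0,0,0],"offset":[-80,0,0],"hand":255},{"rotation":[0.02,0,0],"offset":[-120,0,10],"hand":255},{"rotation":[0.04,0,-0.001],"offset":[-140,-3,40],"hand":255},{"rotation":[0.06,0,-0.002],"offset":[-140,-6,85],"hand":255},{"rotation":[0.08,0,-0.003],"offset":[-140,-9,130],"hand":255},{"rotation":[0.1,0,-0.004],"offset":[-140,-12,175],"hand":255},{"rotation":[0.12,0,-0.005],"offset":[-140,-15,220],"hand":255},{"rotation":[0.135,-0.001,-0.006],"offset":[-140,-18,265],"hand":255},{"rotation":[0.135,-0.001,-0.007],"offset":[-140,-20,310],"hand":255},{"rotation":[0.135,-0.001,-0.007],"offset":[-140,-22,355],"hand":255},{"rotation":[0.135,-0.001,-0.007],"offset":[-140,-24,400],"hand":255},{"rotation":[0.135,-0.001,-0.007],"offset":[-133,-26,430],"hand":255},{"rotation":[0.135,-0.001,-0.007],"offset":[-133,-26,441],"hand":255},{"rotation":[0.135,-0.001,-0.007],"offset":[-120,-55,436],"hand":255},{"rotation":[0.135,-0.001,-0.007],"offset":[-103,-85,432],"hand":255},{"rotation":[0.135,-0.001,-0.007],"offset":[-103,-90,432],"hand":255}]'

```text
time_s: 14.4
eef_pos: [0.6123, 0.1731, 0.3342]
ee_rot: [-1.287, 1.16, 1.298]
force: [-0.6, 0.4, -2.7]
width: 0.563
```

Run:
```python
from h import *
s=robot.get_state();print(s["eef_pos"],s["width"],s["force"],wc(s["eef_pos"]))
c=cam("scene");save(c,"scene7.png",1.4);np.savez("/tmp/scene7.npz",**{k:np.array(v) for k,v in c.items()})
R2=down(YAW+np.pi/2)
for t in (cw(.05,.085,.26),cw(.05,.085,.2465)): print(t,inc(t,R2))
```

```text
[0.6123 0.1731 0.3342] 0.5631540817065704 [-0.6199  0.3957 -2.7417] [0.035  0.0842]
[0.6271 0.1756 0.26  ] (array([ 75. , -16.5,   0.5]), array([-0.0011,  0.001 , -0.0095]))
[0.6271 0.1756 0.2465] (array([ 88.5, -16.6,   0.5]), array([-0.0011,  0.001 , -0.0095]))
```

View pics/scene7.png

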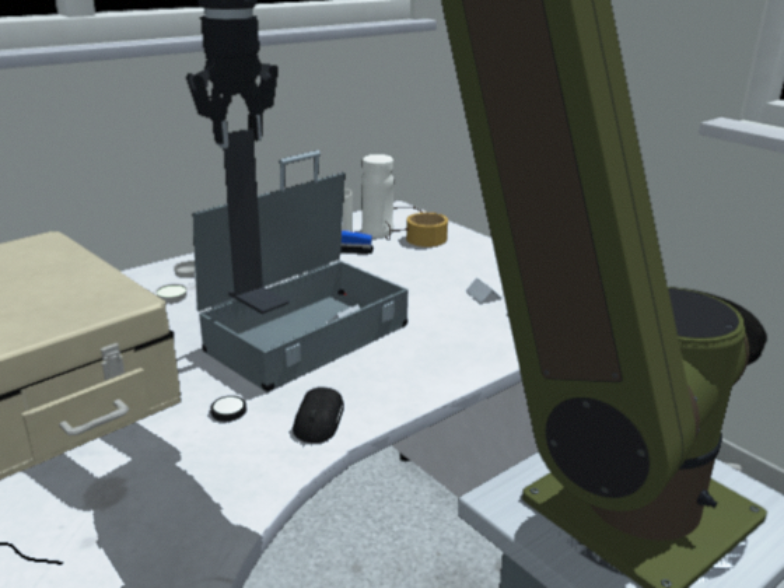

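move_arm --increments '[{"rotation":[0,0,0],"offset":[25,-8,0],"hand":255},{"rotation":[0,0,0],"offset":[50,-16,0],"hand":255},{"rotation":[0,0,0],"offset":[68,-17,0],"hand":255},{"rotation":[0,0,0],"offset":[78,-17,0],"hand":255},{"rotation":[0,0,0],"offset":[80,-17,0],"hand":255}]'

```text
time_s: 14.95
eef_pos: [0.6255, 0.1753, 0.257]
ee_rot: [-1.286, 1.159, 1.299]
force: [-0.3, -0.0, -3.4]
width: 0.56
```

Run:
```python
from h import *
s=robot.get_state();print(s["eef_pos"],s["width"],s["force"],wc(s["eef_pos"]))
p,r=cur();print(r.as_matrix())
c=cam("scene");save(c,"scene8.png",1.4)
R2=down(YAW+np.pi/2)
print(inc(cw(.05,.085,.2465),R2))
```

```text
[0.6255 0.1753 0.257 ] 0.5595194092771019 [-0.3052 -0.0002 -3.3838] [0.0484 0.0849]
[[-0.0087 -0.9937 -0.1121]
 [ 0.0009 -0.1121  0.9937]
 [-1.      0.0085  0.0018]]
(array([11.3, -1.1, -0.1]), array([-0.0005,  0.0021, -0.0067]))
```

move_arm --increments '[{"rotation":[0,0,-0.006],"offset":[5,-1,0],"hand":255},{"rotation":[0,0,-0.006],"offset":[9,-2,0],"hand":255},{"rotation":[0,0,-0.006],"offset":[11,-2,0],"hand":255},{"rotation":[0,0,-0.006],"offset":[11,-2,0],"hand":255}]'

```text
time_s: 15.4
eef_pos: [0.6287, 0.1764, 0.2472]
ee_rot: [-1.291, 1.151, 1.292]
force: [-0.2, 0.1, -3.0]
width: 0.56
```

Run:
```python
from h import *
s=robot.get_state();print(s["eef_pos"],s["width"],s["force"],wc(s["eef_pos"]))
c=cam("side");save(c,"side9.png",1.4)
```

```text
[0.6287 0.1764 0.2472] 0.560303008606812 [-0.2221  0.104  -2.9623] [0.0517 0.0856]
```

View pics/side9.png

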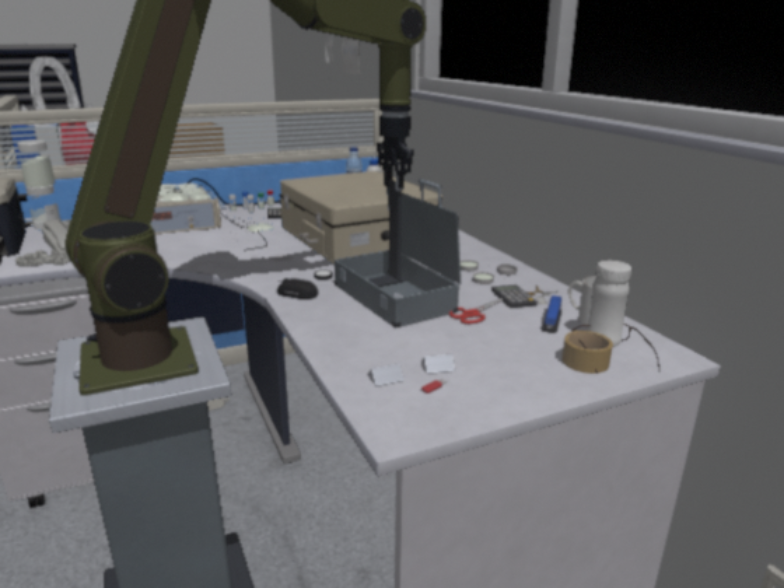

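move_arm --increments '[{"rotation":[0,0,0],"offset":[1.5,0,0],"hand":255},{"rotation":[0,0,0],"offset":[2,0,0],"hand":255}]'

```text
time_s: 15.65
eef_pos: [0.6298, 0.1766, 0.2462]
ee_rot: [-1.292, 1.149, 1.29]
force: [1.2, -0.6, 0.5]
width: 0.562
```

move_arm --increments '[{"rotation":[0,0,0],"offset":[0,0,0],"hand":120},{"rotation":[0,0,0],"offset":[0,0,0],"hand":60},{"rotation":[0,0,0],"offset":[0,0,0],"hand":20},{"rotation":[0,0,0],"offset":[-5,0,0],"hand":0},{"rotation":[0,0,0],"offset":[-30,0,0],"hand":0},{"rotation":[0,0,0],"offset":[-70,0,0],"hand":0},{"rotation":[0,0,0],"offset":[-70,0,0],"hand":0}]'

```text
time_s: 16.35
eef_pos: [0.6318, 0.1769, 0.3221]
ee_rot: [-1.295, 1.141, 1.284]
force: [-0.3, 0.8, 0.7]
width: 1.003
```

Run:
```python
from h import *
s=robot.get_state();print(s["eef_pos"],s["width"],s["force"],wc(s["eef_pos"]),s["time_s"])
c=cam("scene");save(c,"scene10.png",1.4)
c=cam("wrist");save(c,"wrist10.png",1.4);np.savez("/tmp/wrist10.npz",**{k:np.array(v) for k,v in c.items()})
```

```text
[0.6318 0.1769 0.3221] 1.003492313943571 [-0.3161  0.7902  0.6792] [0.0548 0.0857] 16.35
```

View pics/scene10.png

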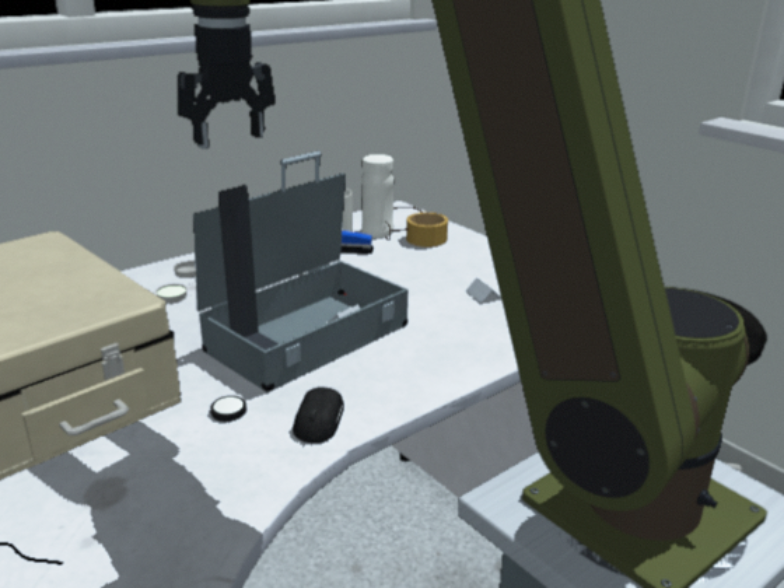

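View pics/wrist10.png

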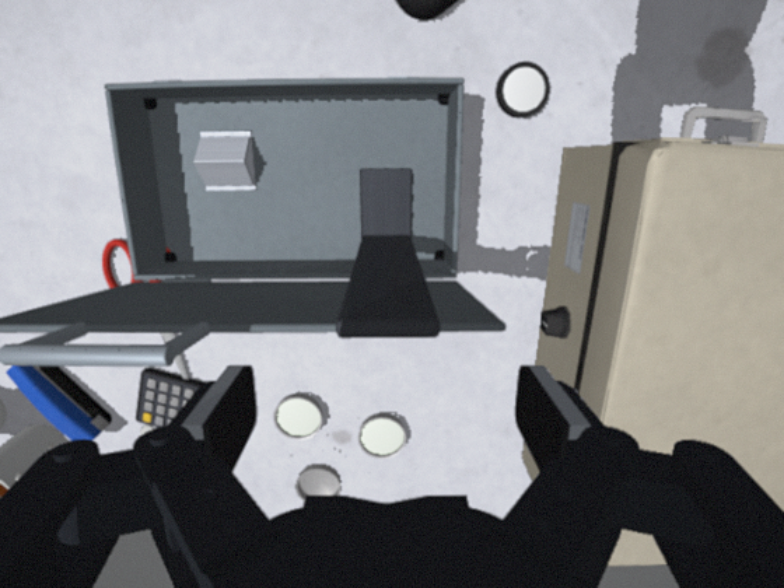

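The bookend stands upright in the case, and the lid is just behind it (wrist: upright top (390,330), lid edge y≈328). The fixed ridge is at (225,160).

Run:
```python
import numpy as np,cv2
im=np.load("/tmp/wrist10.npz")["pixels"][...,::-1]
cv2.imwrite("pics/w10a.png",np.vstack([cv2.resize(im[85:145,125:200],None,fx=8,fy=6,interpolation=cv2.INTER_CUBIC)]))
cv2.imwrite("pics/w10b.png",cv2.resize(im[45:205,65:345],None,fx=2.8,fy=2.8,interpolation=cv2.INTER_CUBIC))
```

```text
(no output)
```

View pics/w10a.png

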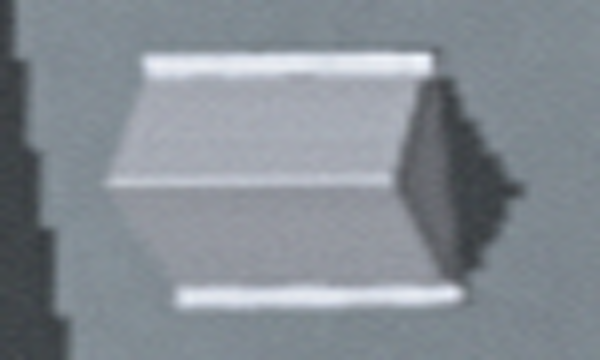

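View pics/w10b.png

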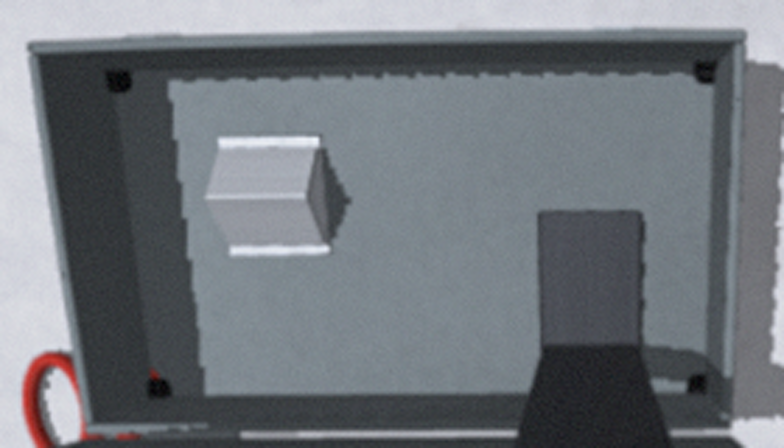

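Run:
```python
from h import *
d=np.load("/tmp/wrist10.npz");w={k:d[k] for k in d.files}
a=lambda p:np.array(p)/[8,6]+[125,85]-.4
b=lambda p:np.array(p)/2.8+[65,45]-.35
r=plane(w,a([(108,182),(392,181)]),.037);print("ridge",r,r.mean(0),np.linalg.norm(r[1]-r[0]),wc(r))
f=plane(w,b([(30,47),(745,32)]),.070);print("front rim",f,wc(f),np.linalg.norm(f[1]-f[0]), np.arctan2(-(f[1]-f[0])[0],(f[1]-f[0])[1]))
ft=plane(w,b([(539,212),(641,211)]),.014);print("foot front",wc(ft))
t=plane(w,(np.array([(340,334),(438,334)])/1.4),.266);print("top back edge",wc(t))
e=plane(w,(np.array([(0,320),(503,327)])/1.4),.237);print("lid edge",wc(e))
P=cloud(w);q=P[150:190,180:250].reshape(-1,3)
```

```text
ridge [[ 0.5786 -0.0096  0.037 ]
 [ 0.5737  0.0371  0.037 ]] [0.5761 0.0137 0.037 ] 0.04689879700230753 [[-0.0191 -0.0935]
 [-0.0187 -0.0466]]
front rim [[ 0.523  -0.0712  0.07  ]
 [ 0.4874  0.2241  0.07  ]] [[-0.0812 -0.1485]
 [-0.0834  0.149 ]] 0.2975103306156689 0.12011835615877706
foot front [[-0.0105  0.0607]
 [-0.0109  0.1106]]
top back edge [[0.0612 0.063 ]
 [0.0613 0.1097]]
lid edge [[ 0.0651 -0.1333]
 [ 0.0691  0.149 ]]
```

Run:
```python
from h import *
p,r=cur();
for z in (.34,.15): print(inc([.527,-.263,z],down(-.316)))
print(robot.get_state()["qpos"])
d=np.load("/tmp/wrist6.npz");w={k:d[k] for k in d.files}
# guards' centroid via depth height band
P=cloud(w); 
for (u0,v0,u1,v1) in ((265,65,325,130),(290,0,345,45)):
    Q=P[v0:v1,u0:u1].reshape(-1,3);Q=Q[(Q[:,2]>.006)&(Q[:,2]<.04)]
    print(len(Q),cv2.minAreaRect((Q[:,:2]*1000).astype(np.float32)),Q[:,2].max())
```

```text
(array([ -24.8,  151.3, -425. ]), array([1.9997, 0.0066, 0.0003]))
(array([ 165.2,  152.2, -425.5]), array([1.9997, 0.0066, 0.0003]))
[ 0.2073  0.3691  1.196   0.0023  1.5714 -1.4765]
1544 ((540.7213745117188, -266.86260986328125), (44.96875762939453, 84.78395080566406), 72.88212585449219) 0.029531940078354413
1143 ((419.5538635253906, -259.8025817871094), (46.08458709716797, 49.558921813964844), 88.58568572998047) 0.02878897866943858
```

move_arm --increments '[{"rotation":[0.14,0,0],"offset":[-25,20,-40],"hand":0},{"rotation":[0.28,0,0],"offset":[-25,40,-85],"hand":0},{"rotation":[0.42,0,0],"offset":[-25,60,-130],"hand":0},{"rotation":[0.56,0.001,0],"offset":[-25,75,-175],"hand":0},{"rotation":[0.7,0.002,0],"offset":[-25,90,-220],"hand":0},{"rotation":[0.84,0.003,0],"offset":[-25,105,-265],"hand":0},{"rotation":[0.98,0.004,0],"offset":[-25,120,-310],"hand":0},{"rotation":[1.12,0.005,0],"offset":[-20,135,-355],"hand":0},{"rotation":[1.26,0.006,0],"offset":[0,145,-395],"hand":0},{"rotation":[1.4,0.0066,0],"offset":[40,151,-425],"hand":0},{"rotation":[1.54,0.0066,0],"offset":[80,152,-425],"hand":0},{"rotation":[1.68,0.0066,0],"offset":[120,152,-425],"hand":0},{"rotation":[1.82,0.0066,0],"offset":[150,152,-425],"hand":0},{"rotation":[1.96,0.0066,0],"offset":[165,152,-425],"hand":0},{"rotation":[2.0,0.0066,0.0003],"offset":[165,152,-425],"hand":0},{"rotation":[2.0,0.0066,0.0003],"offset":[165,152,-425],"hand":0},{"rotation":[2.0,0.0066,0.0003],"offset":[165,152,-425],"hand":0}]'

```text
time_s: 18.15
eef_pos: [0.5254, -0.2625, 0.1484]
ee_rot: [0.247, 1.561, -0.248]
force: [-0.4, 0.3, -0.1]
width: 0.998
```

Run:
```python
from h import *
s=robot.get_state();print(s["eef_pos"],s["time_s"])
c=cam("wrist");save(c,"wrist11.png",1.4);np.savez("/tmp/wrist11.npz",**{k:np.array(v) for k,v in c.items()})
c=cam("scene");save(c,"scene11.png",1.4);np.savez("/tmp/scene11.npz",**{k:np.array(v) for k,v in c.items()})
```

```text
[ 0.5254 -0.2625  0.1484] 18.15
```

View pics/wrist11.png

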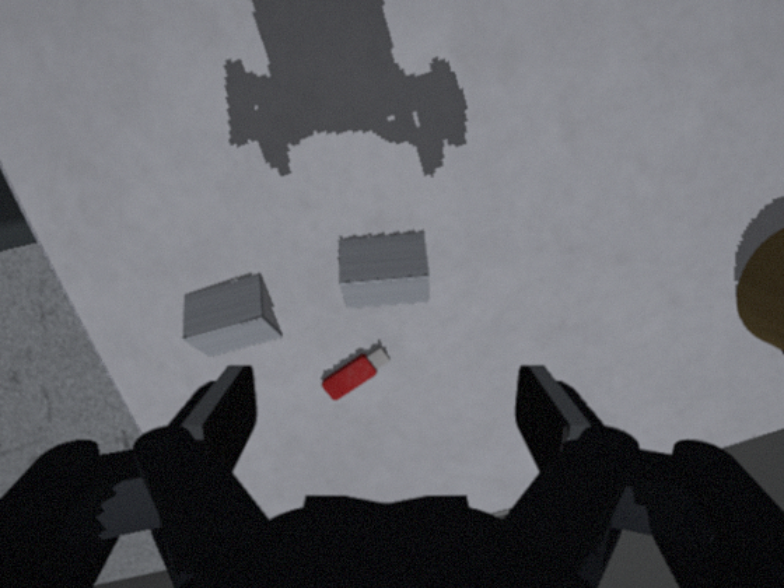

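View pics/scene11.png

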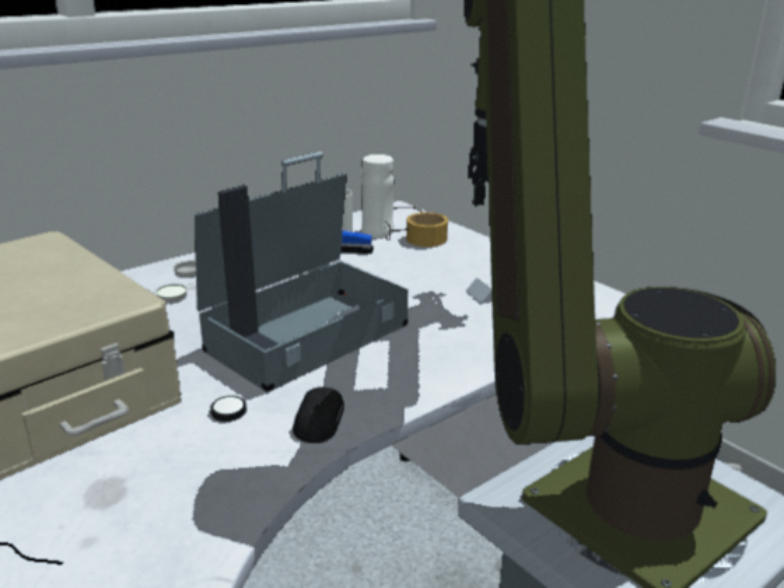

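Guard A's ridge runs ≈(340,281)-(429,276), guard B's ≈(184,337)-(266,317), and the USB stick is at (355,372). The lid is close to the bookend in the scene view.

Run:
```python
from h import *
d=np.load("/tmp/wrist11.npz");w={k:d[k] for k in d.files}
for q in ([(340,281),(429,276)],[(184,337),(266,317)]):
    G=plane(w,np.array(q)/1.4-.3,.027);print("guard",G.mean(0),np.linalg.norm(G[1]-G[0]),np.arctan2(*(G[1]-G[0])[[1,0]]))
P=cloud(w)
for (u0,v0,u1,v1) in ((235,155,315,222),(125,190,205,257)):
    Q=P[v0:v1,u0:u1].reshape(-1,3);Q=Q[(Q[:,2]>.008)&(Q[:,2]<.04)]
    print(len(Q),cv2.minAreaRect((Q[:,:2]*1000).astype(np.float32)),Q[:,2].max())
G=plane(w,np.array([(340,281),(429,276)])/1.4-.3,.027);g=G.mean(0);yaw=np.arctan2(*(G[1]-G[0])[[1,0]])
print(inc([g[0],g[1],.004],down(yaw)))
c=w;b=np.load("/tmp/wrist6.npz")
```

```text
guard [ 0.5251 -0.2603  0.027 ] 0.05501149842155582 -0.25689790232959475
guard [ 0.4173 -0.259   0.027 ] 0.05683471517404899 -0.06729020595146074
2581 ((524.99560546875, -260.28118896484375), (41.207000732421875, 56.10955047607422), 77.04476928710938) 0.028644408647463537
2340 ((415.1854248046875, -259.1388854980469), (41.92823028564453, 56.54143524169922), 87.86382293701172) 0.02917531568006687
(array([145.1,   2.4,  -1.1]), array([-0.0586, -0.0028,  0.0018]))
```

move_arm --increments '[{"rotation":[-0.075,0,0],"offset":[45,2,-1],"hand":0},{"rotation":[-0.075,0,0],"offset":[90,2,-1],"hand":0},{"rotation":[-0.075,0,0],"offset":[120,2,-1],"hand":0},{"rotation":[-0.075,0,0],"offset":[138,2,-1],"hand":0},{"rotation":[-0.075,0,0],"offset":[143,2,-1],"hand":0},{"rotation":[-0.075,0,0],"offset":[143,2,-1],"hand":255},{"rotation":[-0.075,0,0],"offset":[143,2,-1],"hand":255},{"rotation":[-0.075,0,0],"offset":[143,2,-1],"hand":255},{"rotation":[-0.075,0,0],"offset":[143,2,-1],"hand":255},{"rotation":[-0.075,0,0],"offset":[143,2,-1],"hand":255}]' --grip_force 40

```text
time_s: 19.25
eef_pos: [0.5264, -0.2615, 0.0076]
ee_rot: [0.187, 1.562, -0.191]
force: [1.1, -0.1, 7.5]
width: 0.637
```

Run:
```python
from h import *
s=robot.get_state();print(s["eef_pos"],s["width"],s["force"],s["time_s"])
q,rr=cur(); print(rr.as_matrix())
# two rounding: ridge pt
t=np.array([.5763,.0137]);R2=down(.112+np.pi/2)
z0=q[2]
for P in (np.r_[q[:2],.16],np.r_[t-[.03,0],.16],np.r_[t,.12],np.r_[t,z0+.0158+.006],np.r_[t,z0+.0158+.001]): print(P,inc(P,R2))
```

```text
[ 0.5264 -0.2615  0.0076] 0.6373768019747041 [ 1.096  -0.1209  7.5036] 19.25
[[-0.0003  0.2389  0.971 ]
 [-0.0026  0.971  -0.2389]
 [-1.     -0.0026  0.0003]]
[ 0.5264 -0.2615  0.16  ] (array([-152.4,   -0.4,    0. ]), array([-1.924 , -0.0023,  0.0021]))
[0.5463 0.0137 0.16  ] (array([-153.1,  271.5,  -46.3]), array([-1.924 , -0.0023,  0.0021]))
[0.5763 0.0137 0.12  ] (array([-113.2,  278.8,  -17.2]), array([-1.924 , -0.0023,  0.0021]))
[0.5763 0.0137 0.0294] (array([-22.5, 279.1, -17.2]), array([-1.924 , -0.0023,  0.0021]))
[0.5763 0.0137 0.0244] (array([-17.5, 279.1, -17.2]), array([-1.924 , -0.0023,  0.0021]))
```

move_arm --increments '[{"rotation":[0,0,0],"offset":[-40,0,0],"hand":255},{"rotation":[-0.13,0,0],"offset":[-85,0,0],"hand":255},{"rotation":[-0.27,0,0],"offset":[-125,20,-5],"hand":255},{"rotation":[-0.41,0,0],"offset":[-150,50,-12],"hand":255},{"rotation":[-0.55,0,0],"offset":[-153,85,-20],"hand":255},{"rotation":[-0.69,0,0],"offset":[-153,120,-28],"hand":255},{"rotation":[-0.83,0,0],"offset":[-153,155,-36],"hand":255},{"rotation":[-0.97,0,0],"offset":[-153,190,-44],"hand":255},{"rotation":[-1.11,0,0],"offset":[-153,225,-46],"hand":255},{"rotation":[-1.25,-0.001,0.001],"offset":[-153,250,-46],"hand":255},{"rotation":[-1.39,-0.001,0.001],"offset":[-153,265,-46],"hand":255},{"rotation":[-1.53,-0.001,0.001],"offset":[-153,271,-46],"hand":255},{"rotation":[-1.67,-0.002,0.002],"offset":[-153,271,-40],"hand":255},{"rotation":[-1.81,-0.002,0.002],"offset":[-140,275,-30],"hand":255},{"rotation":[-1.924,-0.002,0.002],"offset":[-120,279,-17],"hand":255},{"rotation":[-1.924,-0.002,0.002],"offset":[-113,279,-17],"hand":255},{"rotation":[-1.924,-0.002,0.002],"offset":[-113,279,-17],"hand":255},{"rotation":[-1.924,-0.002,0.002],"offset":[-113,279,-17],"hand":255}]'

```text
time_s: 21.05
eef_pos: [0.5746, 0.0143, 0.1187]
ee_rot: [-1.286, 1.157, 1.294]
force: [0.3, -0.5, -1.4]
width: 0.642
```

Run:
```python
from h import *
s=robot.get_state();print(s["eef_pos"],s["width"],s["force"],s["time_s"],wc(s["eef_pos"]))
c=cam("wrist");save(c,"wrist12.png",1.4);np.savez("/tmp/wrist12.npz",**{k:np.array(v) for k,v in c.items()})
c=cam("side");save(c,"side12.png",1.4)
q,rr=cur(); print(rr.as_matrix());t=np.array([.5763,.0137]);R2=down(.112+np.pi/2)
print(inc(np.r_[t,.0254],R2))
```

```text
[0.5746 0.0143 0.1187] 0.6422910030724915 [ 0.2833 -0.5318 -1.4372] 21.05 [-0.0203 -0.0693]
[[-0.0026 -0.9939 -0.1104]
 [ 0.0016 -0.1104  0.9939]
 [-1.      0.0024  0.0019]]
(array([94. , -1.1, -0.9]), array([-0.0013,  0.0019, -0.0024]))
```

View pics/wrist12.png

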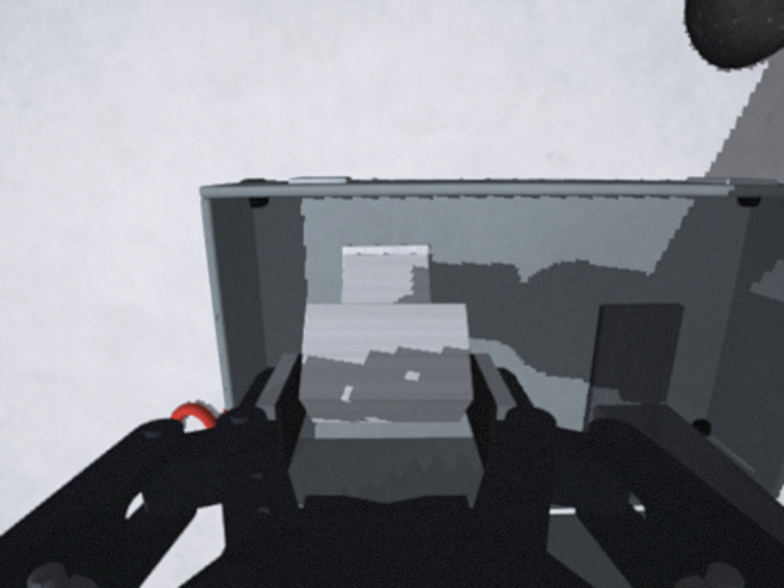

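View pics/side12.png

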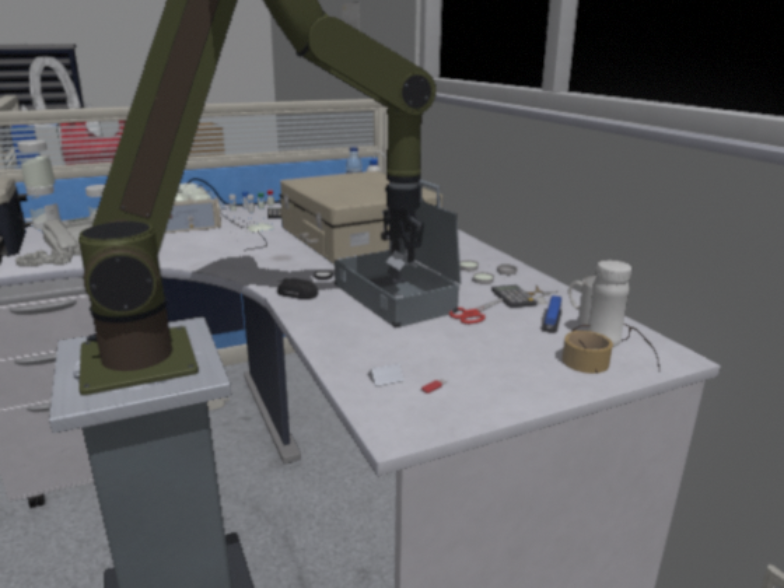

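Run:
```python
from h import *
d=np.load("/tmp/wrist12.npz");w={k:d[k] for k in d.files};P=cloud(w)
for (u0,u1,v0,v1) in ((225,325,222,280),(228,328,290,298)):
    Q=P[v0:v1,u0:u1].reshape(-1,3);Q=Q[np.isfinite(Q[:,0])]; m=Q.mean(0); n=np.linalg.svd(Q-m)[2][2]; n*=np.sign(n[2])
    print(m,n,"case comps",n[:2]@CX,n[:2]@CY,n[2],np.std((Q-m)@n))
rt=plane(w,np.array([(304,402),(472,402)])/1.4-.3,.119-.0076+.027);print("ridge if upright",rt,wc(rt))
print(P[282:292,275,:])
```

```text
[0.563  0.0115 0.1275] [-0.6993 -0.0793  0.7104] case comps -0.7037478963248591 6.91125023432444e-05 0.710449782631959 0.0005923599054188012
[0.5858 0.0154 0.127 ] [0.7092 0.0748 0.7011] case comps 0.7130783304738932 -0.0056589426651705455 0.7010615315195073 0.0001502268285857077
ridge if upright [[ 0.5786 -0.0124  0.1384]
 [ 0.5729  0.0403  0.1384]] [[-0.0194 -0.0963]
 [-0.0191 -0.0433]]
[[0.5734 0.0128 0.1383]
 [0.5733 0.0128 0.1395]
 [0.5738 0.0129 0.1394]
 [0.5748 0.013  0.1385]
 [0.5761 0.0131 0.1371]
 [0.5773 0.0133 0.1358]
 [0.5791 0.0135 0.1336]
 [0.5801 0.0136 0.1327]
 [0.5811 0.0137 0.1318]
 [0.5827 0.0139 0.13  ]]
```

move_arm --increments '[{"rotation":[0,0,0],"offset":[35,-1,-0.5],"hand":255},{"rotation":[0,0,0],"offset":[65,-1,-1],"hand":255},{"rotation":[0,0,0],"offset":[82,-1,-1],"hand":255},{"rotation":[0,0,0],"offset":[90,-1,-1],"hand":255},{"rotation":[0,0,0],"offset":[93,-1,-1],"hand":255},{"rotation":[0,0,0],"offset":[94,-1,-1],"hand":255}]'

```text
time_s: 21.75
eef_pos: [0.577, 0.0136, 0.0253]
ee_rot: [-1.289, 1.154, 1.293]
force: [-0.0, -0.2, -0.4]
width: 0.642
```

Run:
```python
from h import *
s=robot.get_state();print(s["eef_pos"],s["width"],s["force"],s["time_s"],wc(s["eef_pos"]))
c=cam("scene");save(c,"scene13.png",1.4)
c=cam("wrist");save(c,"wrist13.png",1.4)
```

```text
[0.577  0.0136 0.0253] 0.642167002105394 [-0.0453 -0.2319 -0.4017] 21.75 [-0.0181 -0.0703]
```

View pics/scene13.png

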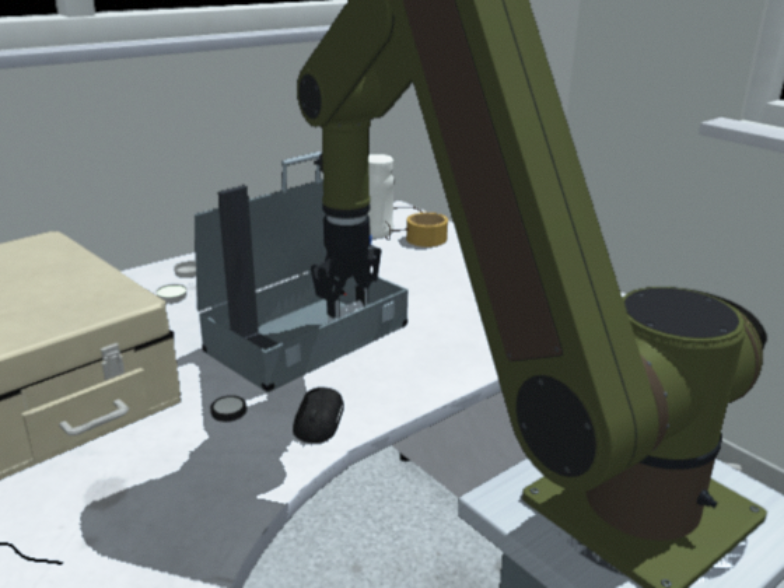

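move_arm --increments '[{"rotation":[0,0,0],"offset":[1,0,0],"hand":255},{"rotation":[0,0,0],"offset":[2,0,0],"hand":255},{"rotation":[0,0,0],"offset":[2,0,0],"hand":75},{"rotation":[0,0,0],"offset":[2,0,0],"hand":30},{"rotation":[0,0,0],"offset":[2,0,0],"hand":0},{"rotation":[0,0,0],"offset":[2,0,0],"hand":0},{"rotation":[0,0,0],"offset":[-20,0,0],"hand":0},{"rotation":[0,0,0],"offset":[-60,0,0],"hand":0},{"rotation":[0,0,0],"offset":[-100,0,0],"hand":0},{"rotation":[0,0,0],"offset":[-100,0,0],"hand":0}]'

```text
time_s: 22.85
eef_pos: [0.5811, 0.0134, 0.1302]
ee_rot: [-1.294, 1.148, 1.285]
force: [0.2, 0.4, 0.6]
width: 1.0
```

Run:
```python
from h import *
s=robot.get_state();print(s["eef_pos"],s["width"],s["force"],s["time_s"],wc(s["eef_pos"]))
c=cam("wrist");save(c,"wrist14.png",1.4);np.savez("/tmp/wrist14.npz",**{k:np.array(v) for k,v in c.items()})
for z in (.16,): print(inc([.4165,-.259,z],down(-.045)))
c=cam("side");save(c,"side14.png",1.4);np.savez("/tmp/side14.npz",**{k:np.array(v) for k,v in c.items()})
```

```text
[0.5811 0.0134 0.1302] 0.99972454361858 [0.2141 0.4324 0.6323] 22.85 [-0.014 -0.071]
(array([ -33.2,  192. , -252.4]), array([1.7277, 0.0041, 0.0022]))
```

View pics/wrist14.png

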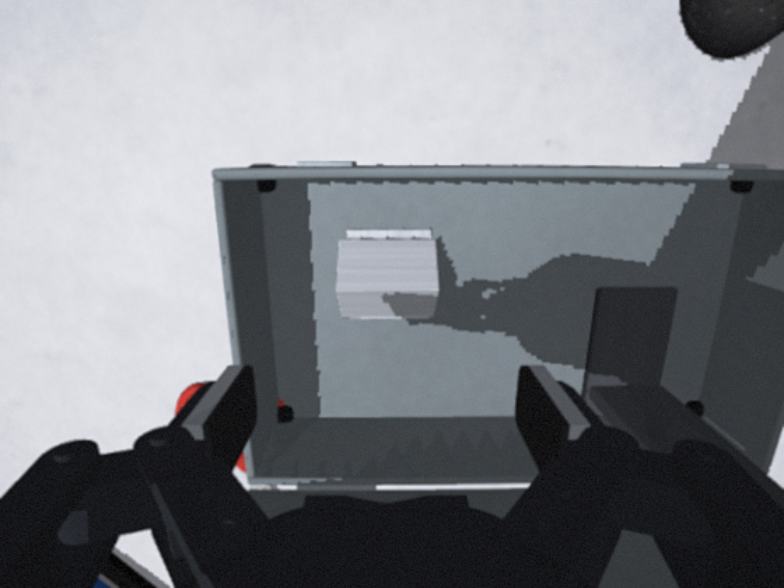

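View pics/side14.png

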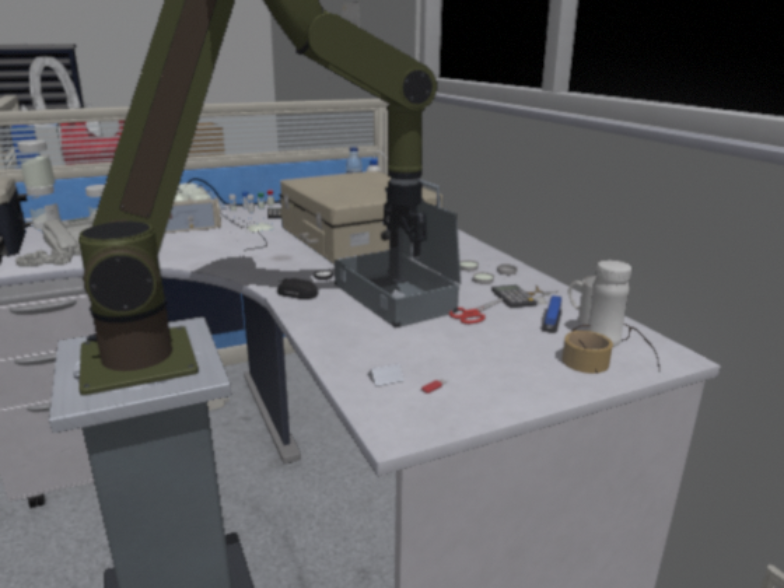

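Guard A is over the ridge (ridge line at row ≈290, columns 337-440). Guard B is still at (387,375) in the side view. I'll verify A's pose by depth and go to B.

Run:
```python
from h import *
d=np.load("/tmp/wrist14.npz");w={k:d[k] for k in d.files};P=cloud(w)
rt=plane(w,np.array([(337,290),(440,291)])/1.4-.3,.0428);print(rt,wc(rt))
Q=P[165:230,238:316].reshape(-1,3);Q=Q[np.isfinite(Q[:,0])]
print(np.percentile(Q[:,2],[50,90,98,100]))
for (u0,u1,v0,v1) in ((246,308,176,202),(246,308,211,224)):
    A=P[v0:v1,u0:u1].reshape(-1,3); m=A.mean(0); n=np.linalg.svd(A-m)[2][2]; n*=np.sign(n[2]); print(m,n,n[:2]@CX,n[:2]@CY)
```

```text
[[ 0.5795 -0.0146  0.0428]
 [ 0.5738  0.041   0.0428]] [[-0.0188 -0.0986]
 [-0.0181 -0.0427]]
[0.0288 0.0407 0.0429 0.0448]Traceback (most recent call last):
  File "<stdin>", line 7, in <module>
    u, s, vh = gufunc(a, signature=signature)
               ~~~~~~^^^^^^^^^^^^^^^^^^^^^^^^
    raise LinAlgError("SVD did not converge")
numpy.linalg.LinAlgError: SVD did not converge
```

move_arm --increments '[{"rotation":[0.13,0,0],"offset":[-33,15,-15],"hand":0},{"rotation":[0.27,0,0],"offset":[-33,40,-45],"hand":0},{"rotation":[0.41,0,0],"offset":[-33,65,-80],"hand":0},{"rotation":[0.55,0.001,0.001],"offset":[-33,90,-115],"hand":0},{"rotation":[0.69,0.001,0.001],"offset":[-33,115,-150],"hand":0},{"rotation":[0.83,0.002,0.001],"offset":[-33,140,-185],"hand":0},{"rotation":[0.97,0.002,0.001],"offset":[-33,165,-220],"hand":0},{"rotation":[1.11,0.003,0.001],"offset":[-33,185,-245],"hand":0},{"rotation":[1.25,0.003,0.002],"offset":[-33,192,-252],"hand":0},{"rotation":[1.39,0.004,0.002],"offset":[-33,192,-252],"hand":0},{"rotation":[1.53,0.004,0.002],"offset":[-33,192,-252],"hand":0},{"rotation":[1.67,0.004,0.002],"offset":[-33,192,-252],"hand":0},{"rotation":[1.728,0.004,0.002],"offset":[-33,192,-252],"hand":0},{"rotation":[1.728,0.004,0.002],"offset":[-33,192,-252],"hand":0},{"rotation":[1.728,0.004,0.002],"offset":[-33,192,-252],"hand":0}]'

```text
time_s: 24.45
eef_pos: [0.4133, -0.2578, 0.1564]
ee_rot: [0.036, 1.58, -0.033]
force: [0.7, 0.1, -0.7]
width: 0.994
```

Run:
```python
from h import *
s=robot.get_state();print(s["eef_pos"],s["time_s"])
c=cam("wrist");save(c,"wrist15.png",1.4);np.savez("/tmp/wrist15.npz",**{k:np.array(v) for k,v in c.items()})
P=cloud(c);Q=P.reshape(-1,3);Q=Q[(Q[:,2]>.009)&(Q[:,2]<.04)&(abs(Q[:,0]-.4165)<.05)&(abs(Q[:,1]+.259)<.05)]
r=cv2.minAreaRect((Q[:,:2]*1000).astype(np.float32));print(len(Q),r,Q[:,2].max())
print(inc([.4165,-.259,.0055],down(-.045)))
```

```text
[ 0.4133 -0.2578  0.1564] 24.45
2314 ((415.2930603027344, -258.94073486328125), (38.92550277709961, 55.9404411315918), 87.63819885253906) 0.02888935808330173
(array([151.2,  -1.1,   4.4]), array([ 0.0011, -0.0089, -0.0012]))
```

View pics/wrist15.png

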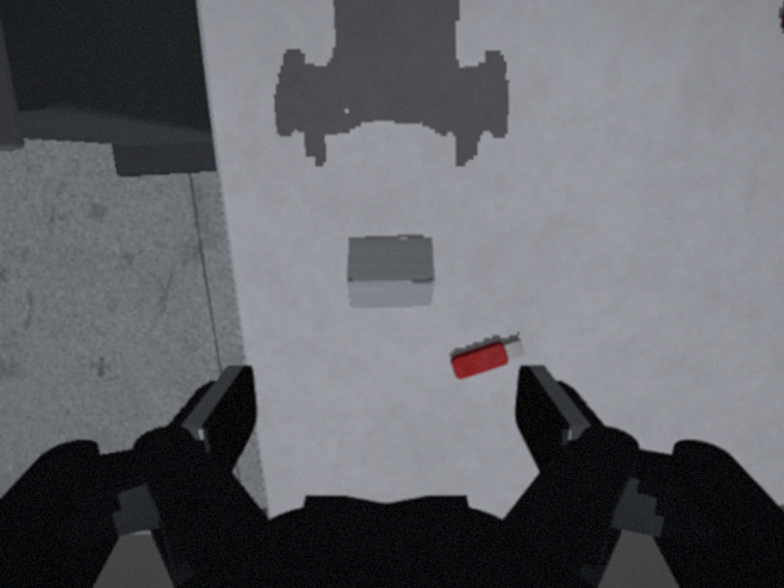

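Guard A measures nested (ridge at z 0.0428, case x −0.018, y −0.071). Guard B is centred at (390,280), and the USB stick at (485,358) is clear of the fingers' path.

move_arm --increments '[{"rotation":[0,-0.008,0],"offset":[45,-1,3],"hand":0},{"rotation":[0,-0.008,0],"offset":[90,-1,3],"hand":0},{"rotation":[0,-0.008,0],"offset":[125,-1,3],"hand":0},{"rotation":[0,-0.008,0],"offset":[144,-1,3],"hand":0},{"rotation":[0,-0.008,0],"offset":[149,-1,3],"hand":0},{"rotation":[0,-0.008,0],"offset":[149,-1,3],"hand":255},{"rotation":[0,-0.008,0],"offset":[149,-1,3],"hand":255},{"rotation":[0,-0.008,0],"offset":[149,-1,3],"hand":255},{"rotation":[0,-0.008,0],"offset":[149,-1,3],"hand":255},{"rotation":[0,-0.008,0],"offset":[149,-1,3],"hand":255}]'

```text
time_s: 25.5
eef_pos: [0.4171, -0.2602, 0.0099]
ee_rot: [0.034, 1.567, -0.037]
force: [0.0, 0.5, 5.7]
width: 0.64
```

Run:
```python
from h import *
s=robot.get_state();print(s["eef_pos"],s["width"],s["force"],s["time_s"])
q,rr=cur(); print(rr.as_matrix())
t=np.array([.5770,.0134]);R2=down(.112+np.pi/2);z0=q[2]
for P in (np.r_[q[:2],.16],np.r_[t-[.03,0],.16],np.r_[t,.12],np.r_[t,z0+.0215+.002]): print(P,inc(P,R2))
```

```text
[ 0.4171 -0.2602  0.0099] 0.6403204266167163 [0.003  0.4892 5.7414] 25.5
[[ 0.0035  0.0452  0.999 ]
 [-0.0019  0.999  -0.0452]
 [-1.     -0.0017  0.0036]]
[ 0.4171 -0.2602  0.16  ] (array([-150.1,   -0.3,    0.5]), array([-1.728 ,  0.0011,  0.0044]))
[0.547  0.0134 0.16  ] (array([-150.2,  279. ,  118. ]), array([-1.728 ,  0.0011,  0.0044]))
[0.577  0.0134 0.12  ] (array([-110.1,  280.4,  147.8]), array([-1.728 ,  0.0011,  0.0044]))
[0.577  0.0134 0.0334] (array([-23.5, 280.5, 147.5]), array([-1.728 ,  0.0011,  0.0044]))
```

move_arm --increments '[{"rotation":[0,0,0],"offset":[-40,0,0],"hand":255},{"rotation":[-0.12,0,0],"offset":[-85,0,0],"hand":255},{"rotation":[-0.25,0,0],"offset":[-125,20,10],"hand":255},{"rotation":[-0.38,0,0.001],"offset":[-150,50,22],"hand":255},{"rotation":[-0.51,0,0.001],"offset":[-150,85,36],"hand":255},{"rotation":[-0.64,0,0.001],"offset":[-150,120,50],"hand":255},{"rotation":[-0.77,0,0.002],"offset":[-150,155,65],"hand":255},{"rotation":[-0.9,0,0.002],"offset":[-150,190,80],"hand":255},{"rotation":[-1.03,0,0.002],"offset":[-150,225,95],"hand":255},{"rotation":[-1.16,0,0.003],"offset":[-150,250,105],"hand":255},{"rotation":[-1.29,0.001,0.003],"offset":[-150,270,115],"hand":255},{"rotation":[-1.42,0.001,0.004],"offset":[-150,279,118],"hand":255},{"rotation":[-1.55,0.001,0.004],"offset":[-150,280,128],"hand":255},{"rotation":[-1.68,0.001,0.004],"offset":[-140,280,140],"hand":255},{"rotation":[-1.728,0.001,0.004],"offset":[-120,280,148],"hand":255},{"rotation":[-1.728,0.001,0.004],"offset":[-110,280,148],"hand":255},{"rotation":[-1.728,0.001,0.004],"offset":[-110,280,148],"hand":255},{"rotation":[-1.728,0.001,0.004],"offset":[-110,280,148],"hand":255}]'

```text
time_s: 27.3
eef_pos: [0.5755, 0.0135, 0.1187]
ee_rot: [-1.287, 1.156, 1.294]
force: [0.4, 0.3, -0.1]
width: 0.64
```

Run:
```python
from h import *
s=robot.get_state();print(s["eef_pos"],s["width"],s["force"],s["time_s"],wc(s["eef_pos"]))
c=cam("wrist");save(c,"wrist16.png",1.4);np.savez("/tmp/wrist16.npz",**{k:np.array(v) for k,v in c.items()})
P=cloud(c)
for (u0,u1,v0,v1) in ((225,325,222,276),):
    Q=P[v0:v1,u0:u1].reshape(-1,3);Q=Q[np.isfinite(Q[:,0])]; m=Q.mean(0); n=np.linalg.svd(Q-m,full_matrices=False)[2][2]; n*=np.sign(n[2])
    print(m,n,"case comps",n[:2]@CX,n[:2]@CY,n[2])
q,rr=cur(); print(rr.as_matrix());t=np.array([.5770,.0134]);R2=down(.112+np.pi/2)
print(inc(np.r_[t,.0334],R2))
```

```text
[0.5755 0.0135 0.1187] 0.6396493601268847 [ 0.3566  0.2732 -0.1459] 27.3 [-0.0195 -0.0702]
[0.5636 0.0106 0.1259] [-0.6999 -0.0769  0.71  ] case comps -0.7041477134411609 0.002479913731895865 0.7100491868057218
[[-0.0023 -0.9938 -0.1108]
 [ 0.0017 -0.1109  0.9938]
 [-1.      0.0021  0.0019]]
(array([85.9, -1.1, -0.3]), array([-0.0009,  0.0019, -0.0021]))
```

View pics/wrist16.png

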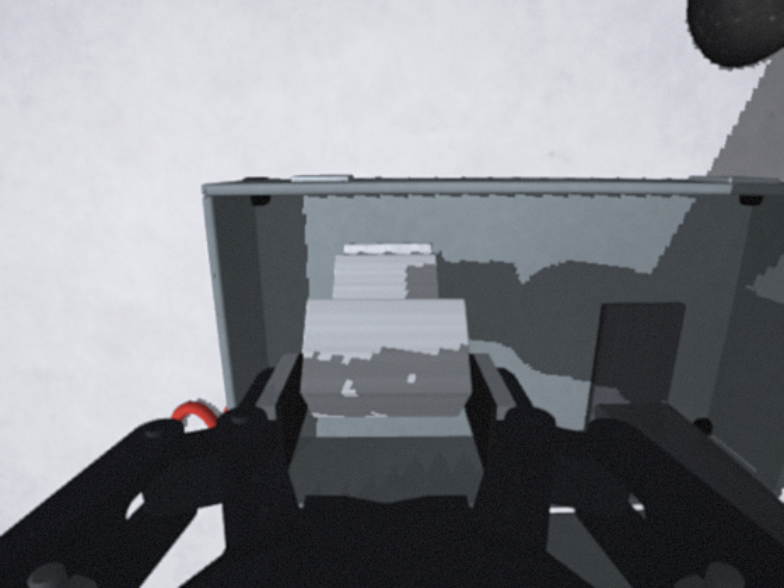

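Guard B is held upright above nested A. Before placing it, I'm checking that the lid actually leans on the bookend.

Run:
```python
from h import *
def ang(c):
    P=cloud(c);Q=P.reshape(-1,3);w=wc(Q);m=(w[:,0]>.04)&(w[:,0]<.1)&(w[:,1]>-.13)&(w[:,1]<.05)&(Q[:,2]>.09)&(Q[:,2]<.22)
    A=np.c_[w[m],Q[m,2]];A=A[np.isfinite(A).all(1)]
    co=np.polyfit(A[:,2],A[:,0],1);r=A[:,0]-np.polyval(co,A[:,2]);k=abs(r)<.006;co=np.polyfit(A[k,2],A[k,0],1)
    print("lid n",k.sum(),"theta",np.pi/2+np.arctan(co[0]),"x@.237",np.polyval(co,.237),"x@.07",np.polyval(co,.07))
    m=(w[:,0]>.0)&(w[:,0]<.1)&(w[:,1]>.065)&(w[:,1]<.105)&(Q[:,2]>.05)&(Q[:,2]<.25)
    A=np.c_[w[m],Q[m,2]];A=A[np.isfinite(A).all(1)];co=np.polyfit(A[:,2],A[:,0],1);r=A[:,0]-np.polyval(co,A[:,2]);k=abs(r)<.004;co=np.polyfit(A[k,2],A[k,0],1);print("bookend front slope",co[0],"x@.237",np.polyval(co,.237))
d=np.load("/tmp/scene11.npz");ang({k:d[k] for k in d.files})
c=cam("scene");ang(c);np.savez("/tmp/scene17.npz",**{k:np.array(v) for k,v in c.items()})
im=c["pixels"][115:260,130:260,::-1];cv2.imwrite("pics/scene17c.png",cv2.resize(im,None,fx=4.1,fy=4.1,interpolation=cv2.INTER_CUBIC))
```

```text
lid n 2907 theta 1.4356157487163181 x@.237 0.06472786966684083 x@.07 0.08744155004973492
bookend front slope -0.007788596472791542 x@.237 0.05341818635264692
lid n 2282 theta 1.4342426065055638 x@.237 0.06449401506954419 x@.07 0.08744129600920256
bookend front slope -0.006250643626635668 x@.237 0.053503447431170734
```

View pics/scene17c.png

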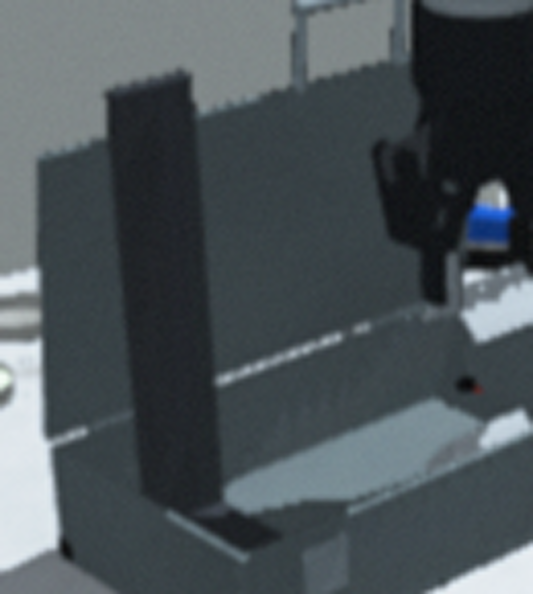

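The lid has been static at 1.435 rad for 9 s with its edge at the bookend face, so it leans. Placing B.

move_arm --increments '[{"rotation":[0,0,0],"offset":[35,-1,0],"hand":255},{"rotation":[0,0,0],"offset":[62,-1,0],"hand":255},{"rotation":[0,0,0],"offset":[78,-1,0],"hand":255},{"rotation":[0,0,0],"offset":[84,-1,0],"hand":255},{"rotation":[0,0,0],"offset":[86,-1,0],"hand":255},{"rotation":[0,0,0],"offset":[87,-1,0],"hand":255}]'

```text
time_s: 28.0
eef_pos: [0.5768, 0.0137, 0.0337]
ee_rot: [-1.289, 1.155, 1.294]
force: [-4.9, -0.4, 13.5]
width: 0.64
```

Run:
```python
from h import *
s=robot.get_state();print(s["eef_pos"],s["width"],s["force"],s["time_s"],wc(s["eef_pos"]))
```

```text
[0.5768 0.0137 0.0337] 0.6404239864448971 [-4.8682 -0.4273 13.4551] 28.0 [-0.0182 -0.0702]
```

move_arm --increments '[{"rotation":[0,0,0],"offset":[-1,1.5,0],"hand":255},{"rotation":[0,0,0],"offset":[0,1.5,0],"hand":255},{"rotation":[0,0,0],"offset":[0,1.5,0],"hand":255}]'

```text
time_s: 28.3
eef_pos: [0.5768, 0.0136, 0.0337]
ee_rot: [-1.29, 1.153, 1.291]
force: [-1.8, 0.8, 8.4]
width: 0.636
```

move_arm --increments '[{"rotation":[0,0,0],"offset":[0,0,0],"hand":75},{"rotation":[0,0,0],"offset":[0,0,0],"hand":30},{"rotation":[0,0,0],"offset":[0,0,0],"hand":0},{"rotation":[0,0,0],"offset":[0,0,0],"hand":0},{"rotation":[0,0,0],"offset":[-20,0,0],"hand":0},{"rotation":[0,0,0],"offset":[-60,0,0],"hand":0},{"rotation":[0,0,0],"offset":[-100,0,0],"hand":0},{"rotation":[0,0,0],"offset":[-100,0,0],"hand":0},{"rotation":[0,0,0],"offset":[-100,0,0],"hand":0}]'

```text
time_s: 29.2
eef_pos: [0.5767, 0.0134, 0.1329]
ee_rot: [-1.29, 1.153, 1.292]
force: [-0.6, -0.4, -1.3]
width: 1.002
```

Run:
```python
from h import *
s=robot.get_state();print(s["eef_pos"],s["width"],s["force"],s["time_s"],wc(s["eef_pos"]))
c=cam("wrist");save(c,"wrist18.png",1.4);np.savez("/tmp/wrist18.npz",**{k:np.array(v) for k,v in c.items()})
P=cloud(c);Q=P.reshape(-1,3);w=wc(Q);m=(abs(w[:,0]+.02)<.04)&(abs(w[:,1]+.07)<.035)&(Q[:,2]>.012)&(Q[:,2]<.07)
A=np.c_[w[m],Q[m,2]];t=A[A[:,2]>np.percentile(A[:,2],96)];print(len(A),"top",t.mean(0),t.min(0),t.max(0))
for s_ in (-1,1):
    k=A[(s_*(A[:,0]+.019)>.004)&(s_*(A[:,0]+.019)<.016)&(abs(A[:,1]+.07)<.022)]
    X=np.c_[k[:,:2],np.ones(len(k))];print(s_,len(k),np.linalg.lstsq(X,k[:,2],rcond=None)[0])
```

```text
[0.5767 0.0134 0.1329] 1.0017385586238527 [-0.6011 -0.3623 -1.2534] 29.2 [-0.0184 -0.0705]
4094 top [-0.0195 -0.0713  0.0489] [-0.0221 -0.0988  0.0482] [-0.0174 -0.0439  0.0503]
-1 1073 [0.9997 0.0025 0.0684]
1 543 [-0.9989 -0.0032  0.0298]
```

View pics/wrist18.png

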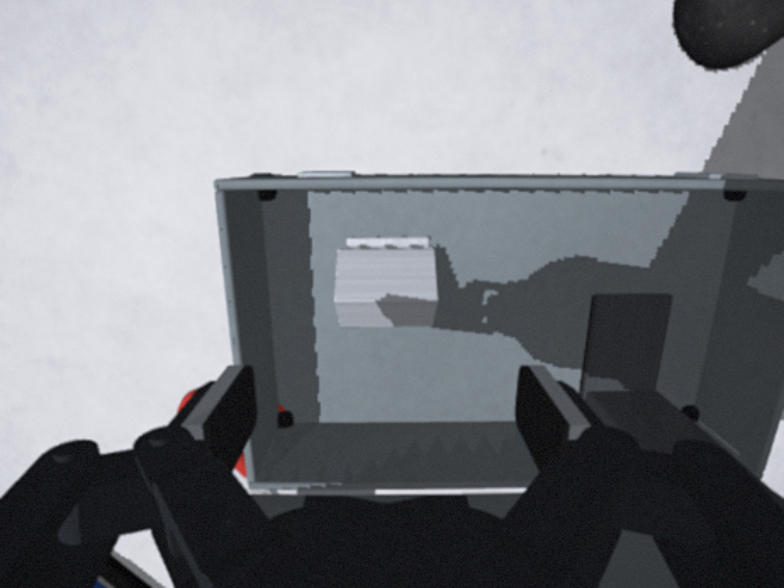

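Both guards are nested: top ridge z 0.0489 (expected 0.0485), case x −0.0195, y −0.071, faces at 45°. Now the bookend, whose upright is at ≈(630,370-400) in the wrist view.

Run:
```python
from h import *
R2=down(YAW+np.pi/2)
for P in (cw(-.02,.0,.33),cw(.057,.0855,.34),): print(P,inc(P,R2))
print(robot.get_state()["qpos"])
```

```text
[0.5671 0.0832 0.33  ] (array([-198.4,    1. ,   70.7]), array([-0.0011,  0.002 , -0.0026]))
[0.634  0.1769 0.34  ] (array([-208.4,  -75.9,  156.3]), array([-0.0011,  0.002 , -0.0026]))
[-0.051   0.4006  1.6366  0.0018  1.1073 -1.7345]
```

move_arm --increments '[{"rotation":[0,0,0],"offset":[-45,0,5],"hand":0},{"rotation":[0,0,0],"offset":[-90,0,20],"hand":0},{"rotation":[0,0,0],"offset":[-135,1,40],"hand":0},{"rotation":[0,0,0],"offset":[-175,1,60],"hand":0},{"rotation":[0,0,-0.001],"offset":[-205,0,90],"hand":0},{"rotation":[0,0.001,-0.002],"offset":[-208,-10,130],"hand":0},{"rotation":[-0.001,0.002,-0.0026],"offset":[-208,-35,156],"hand":0},{"rotation":[-0.001,0.002,-0.0026],"offset":[-208,-70,156],"hand":0},{"rotation":[-0.001,0.002,-0.0026],"offset":[-208,-76,156],"hand":0},{"rotation":[-0.001,0.002,-0.0026],"offset":[-208,-76,156],"hand":0},{"rotation":[-0.001,0.002,-0.0026],"offset":[-208,-76,156],"hand":0}]'

```text
time_s: 30.35
eef_pos: [0.6335, 0.1761, 0.338]
ee_rot: [-1.29, 1.157, 1.294]
force: [0.5, -0.0, -0.3]
width: 1.0
```

Run:
```python
from h import *
s=robot.get_state();print(s["eef_pos"],s["time_s"],s["force"],wc(s["eef_pos"]))
c=cam("wrist");save(c,"wrist19.png",1.4)
P=cloud(c);Q=P.reshape(-1,3);w=wc(Q);m=(abs(w[:,0]-.055)<.03)&(abs(w[:,1]-.085)<.05)&(Q[:,2]>.253)&(Q[:,2]<.28)
r=cv2.minAreaRect((Q[m,:2]*1000).astype(np.float32));print(m.sum(),r,wc(np.array(r[0])/1000),Q[m,2].mean())
p,rr=cur();print(rr.as_matrix())
```

```text
[0.6335 0.1761 0.338 ] 30.35 [ 0.5324 -0.0484 -0.2883] [0.0564 0.0848]
1154 ((634.5719604492188, 177.74298095703125), (9.969974517822266, 49.44065856933594), 6.835670471191406) [0.0577 0.0863] 0.2645551718827306
[[-0.0025 -0.9937 -0.1121]
 [-0.0006 -0.1121  0.9937]
 [-1.      0.0025 -0.0003]]
```

View pics/wrist19.png

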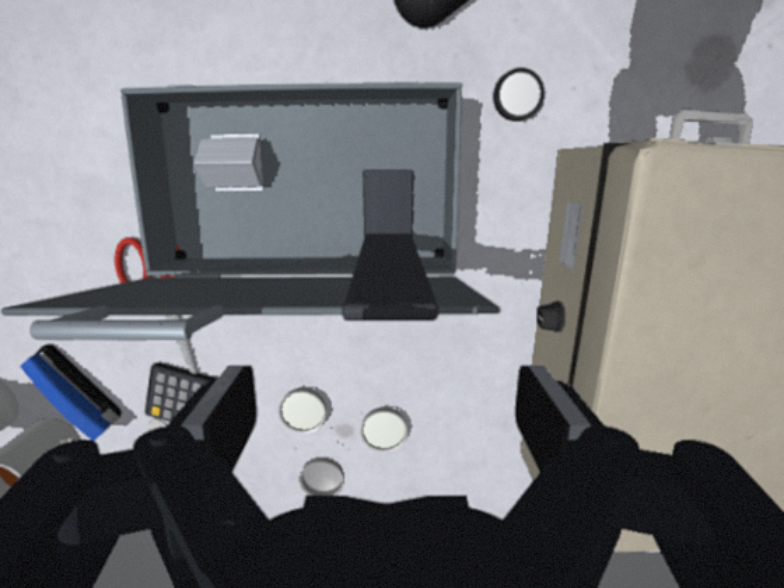

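The bookend top is at (390,312), case (0.0577, 0.0863), in line with the fingers. Descend, grip, ease it toward the robot, and lift.

move_arm --increments '[{"rotation":[0,0,0],"offset":[35,0,1],"hand":0},{"rotation":[0,0,0],"offset":[65,0,1.5],"hand":0},{"rotation":[0,0,0],"offset":[84,0,1.5],"hand":0},{"rotation":[0,0,0],"offset":[90,0,1.5],"hand":0},{"rotation":[0,0,0],"offset":[90,0,1.5],"hand":255},{"rotation":[0,0,0],"offset":[90,0,1.5],"hand":255},{"rotation":[0,0,0],"offset":[90,0,1.5],"hand":255},{"rotation":[0,0,0],"offset":[90,0,1.5],"hand":255},{"rotation":[0,0,0],"offset":[90,0,1.5],"hand":255},{"rotation":[0,0,0],"offset":[90,0,1.5],"hand":255}]' --grip_force 80

```text
time_s: 31.4
eef_pos: [0.6358, 0.1785, 0.2526]
ee_rot: [-1.294, 1.149, 1.288]
force: [-0.2, -0.0, 6.8]
width: 0.554
```

Run:
```python
from h import *
s=robot.get_state();print(s["eef_pos"],s["width"],s["time_s"],s["force"],wc(s["eef_pos"]))
q,rr=cur();R2=down(.25+np.pi/2)
for t in (cw(.03,.086,.30),cw(-.03,.086,.39),[.59,-.267,.39],[.631,-.267,.30],[.631,-.267,q[2]-.008+.002]): print(t,inc(t,R2,q,rr))
```

```text
[0.6358 0.1785 0.2526] 0.5535798852226629 31.4 [-0.2444 -0.0168  6.7833] [0.059  0.0869]
[0.6071 0.1743 0.3   ] (array([-47.6,  28.7,  -0.8]), array([-0.1371,  0.0001,  0.0054]))
[0.5475 0.1676 0.39  ] (array([-137.9,   88.2,   -0.8]), array([-0.1371,  0.0001,  0.0054]))
[0.59, -0.267, 0.39] (array([-138.2,   95. , -437.4]), array([-0.1371,  0.0001,  0.0054]))
[0.631, -0.267, 0.3] (array([ -48. ,   54.7, -442.1]), array([-0.1371,  0.0001,  0.0054]))
[0.631, -0.267, np.float64(0.24655479489006754)] (array([   5.5,   55. , -442.1]), array([-0.1371,  0.0001,  0.0054]))
```

move_arm --increments '[{"rotation":[0,0,0],"offset":[-3,3,0],"hand":255},{"rotation":[0,0,0],"offset":[-8,10,0],"hand":255},{"rotation":[0,0,0],"offset":[-18,20,0],"hand":255},{"rotation":[0,0,0],"offset":[-35,28,0],"hand":255},{"rotation":[0,0,0],"offset":[-60,35,0],"hand":255},{"rotation":[0,0,0],"offset":[-85,50,0],"hand":255},{"rotation":[0,0,0],"offset":[-110,65,0],"hand":255},{"rotation":[0,0,0],"offset":[-138,80,0],"hand":255},{"rotation":[0,0,0],"offset":[-138,88,0],"hand":255},{"rotation":[0,0,0],"offset":[-138,88,0],"hand":255}]'

```text
time_s: 32.4
eef_pos: [0.5454, 0.168, 0.3884]
ee_rot: [-1.293, 1.152, 1.291]
force: [1.2, -0.1, -4.6]
width: 0.552
```

Run:
```python
from h import *
s=robot.get_state();print(s["eef_pos"],s["width"],s["time_s"],s["force"],wc(s["eef_pos"]))
c=cam("scene");save(c,"scene20.png",1.4)
P=cloud(c);Q=P.reshape(-1,3);w=wc(Q);x0=wc(s["eef_pos"])
m=(abs(w[:,0]-x0[0])<.05)&(abs(w[:,1]-x0[1])<.018)&(Q[:,2]>.17)&(Q[:,2]<.36)
A=np.c_[w[m],Q[m,2]];co=np.polyfit(A[:,2],A[:,0],1);r=A[:,0]-np.polyval(co,A[:,2]);k=abs(r)<.004;print(len(A),np.polyfit(A[k,2],A[k,0],1))
q,rr=cur();R2=down(.25+np.pi/2)
for t in ([.58,-.267,.385],[.631,-.267,.30],[.631,-.267,.2466]): print(t,inc(t,R2,q,rr))
```

```text
[0.5454 0.168  0.3884] 0.5515772450562543 32.4 [ 1.1799 -0.128  -4.5869] [-0.032   0.0867]
1347 [-0.0161 -0.0303]
[0.58, -0.267, 0.385] (array([   2.1,   15.2, -436.1]), array([-0.1369, -0.0002, -0.0002]))
[0.631, -0.267, 0.3] (array([  87.1,  -35.4, -441.8]), array([-0.1369, -0.0002, -0.0002]))
[0.631, -0.267, 0.2466] (array([ 140.5,  -35.5, -441.8]), array([-0.1369, -0.0002, -0.0002]))
```

View pics/scene20.png

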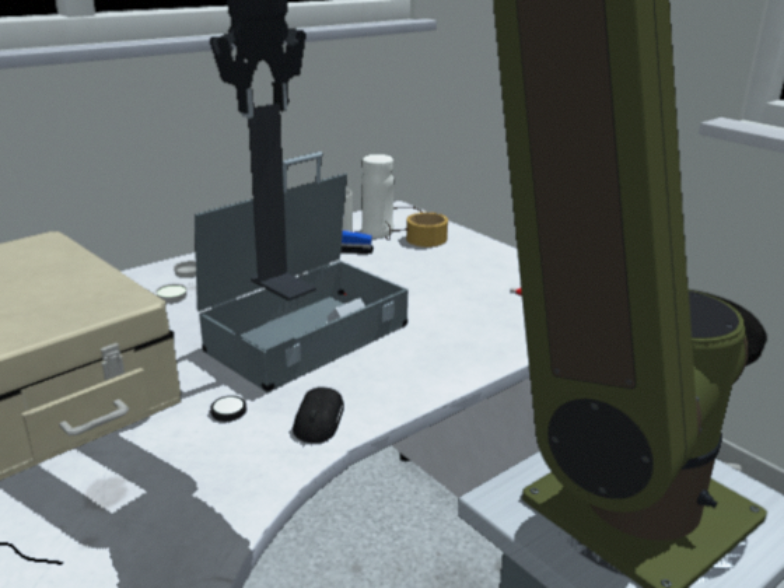

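The bookend is lifted clear with tilt ≈0.016 and the lid still up. Carrying it to its old spot.

move_arm --increments '[{"rotation":[0,0,0],"offset":[0,2,-30],"hand":255},{"rotation":[-0.02,0,0],"offset":[0,4,-75],"hand":255},{"rotation":[-0.04,0,0],"offset":[0,6,-120],"hand":255},{"rotation":[-0.06,0,0],"offset":[0,8,-165],"hand":255},{"rotation":[-0.08,0,0],"offset":[0,10,-210],"hand":255},{"rotation":[-0.1,0,0],"offset":[0,12,-255],"hand":255},{"rotation":[-0.12,0,0],"offset":[2,13,-300],"hand":255},{"rotation":[-0.137,0,0],"offset":[2,14,-345],"hand":255},{"rotation":[-0.137,0,0],"offset":[2,5,-385],"hand":255},{"rotation":[-0.137,0,0],"offset":[15,-10,-420],"hand":255},{"rotation":[-0.137,0,0],"offset":[40,-28,-438],"hand":255},{"rotation":[-0.137,0,0],"offset":[70,-35,-442],"hand":255},{"rotation":[-0.137,0,0],"offset":[100,-35,-442],"hand":255},{"rotation":[-0.137,0,0],"offset":[122,-35,-442],"hand":255},{"rotation":[-0.137,0,0],"offset":[132,-35,-442],"hand":255},{"rotation":[-0.137,0,0],"offset":[137,-35,-442],"hand":255},{"rotation":[-0.137,0,0],"offset":[138,-35,-442],"hand":255},{"rotation":[-0.137,0,0],"offset":[138,-35,-442],"hand":255}]'

```text
time_s: 34.25
eef_pos: [0.6322, -0.2673, 0.2509]
ee_rot: [-1.393, 1.08, 1.389]
force: [-0.7, 0.3, -3.9]
width: 0.549
```

Run:
```python
from h import *
s=robot.get_state();print(s["eef_pos"],s["width"],s["time_s"],s["force"],cur()[1].as_matrix())
c=cam("side");save(c,"side21.png",1.4)
```

```text
[ 0.6322 -0.2673  0.2509] 0.5491979754576689 34.25 [-0.6631  0.2849 -3.916 ] [[ 0.0023 -0.9689 -0.2474]
 [-0.0009 -0.2474  0.9689]
 [-1.     -0.002  -0.0014]]
```

View pics/side21.png

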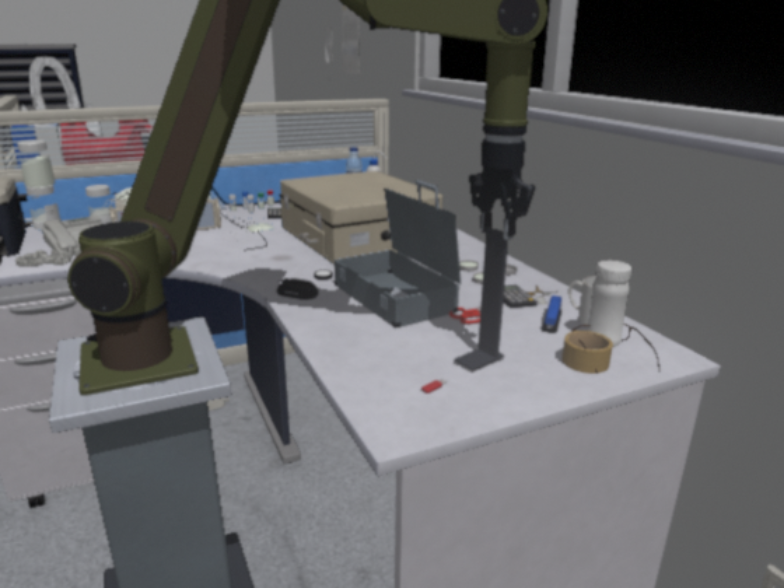

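move_arm --increments '[{"rotation":[0,0,0],"offset":[3,0,0],"hand":255},{"rotation":[0,0,0],"offset":[5,0,0],"hand":255},{"rotation":[0,0,0],"offset":[6,0,0],"hand":255},{"rotation":[0,0,0],"offset":[6.5,0,0],"hand":255}]'

```text
time_s: 34.7
eef_pos: [0.6327, -0.2671, 0.245]
ee_rot: [-1.394, 1.078, 1.387]
force: [1.5, 1.6, 3.7]
width: 0.551
```

Run:
```python
from h import *
s=robot.get_state();print(s["eef_pos"],s["width"],s["time_s"],s["force"])
```

```text
[ 0.6327 -0.2671  0.245 ] 0.5511711553838131 34.7 [1.495  1.6098 3.7312]
```

On the desk (force turned positive). Releasing, rising, and then letting the damped lid sink.

move_arm --increments '[{"rotation":[0,0,0],"offset":[0,0,0],"hand":120},{"rotation":[0,0,0],"offset":[0,0,0],"hand":60},{"rotation":[0,0,0],"offset":[0,0,0],"hand":0},{"rotation":[0,0,0],"offset":[0,0,0],"hand":0},{"rotation":[0,0,0],"offset":[-30,0,0],"hand":0},{"rotation":[0,0,0],"offset":[-80,0,0],"hand":0},{"rotation":[0,0,0],"offset":[-110,0,0],"hand":0},{"rotation":[0,0,0],"offset":[-110,0,0],"hand":0},{"rotation":[0,0,0],"offset":[-110,0,0],"hand":0}]'

```text
time_s: 35.6
eef_pos: [0.6316, -0.2673, 0.3543]
ee_rot: [-1.393, 1.08, 1.389]
force: [0.3, 0.9, -0.5]
width: 1.0
```

Run:
```python
from h import *
s=robot.get_state();print(s["eef_pos"],s["width"],s["time_s"],s["force"])
c=cam("side");save(c,"side22.png",1.4)
c=cam("wrist");save(c,"wrist22.png",1.4)
P=cloud(c);Q=P.reshape(-1,3);m=(abs(Q[:,0]-.63)<.05)&(abs(Q[:,1]+.267)<.05)&(Q[:,2]>.245)&(Q[:,2]<.275)
print(m.sum(),cv2.minAreaRect((Q[m,:2]*1000).astype(np.float32)),np.median(Q[m,2]))
for z in (.36,): print(inc([.5,-.30,z],down(-.3)))
```

```text
[ 0.6316 -0.2673  0.3543] 0.9995331608500845 35.6 [ 0.3207  0.8608 -0.517 ]
962 ((634.1572265625, -267.720947265625), (9.95997428894043, 49.8219108581543), 14.363997459411621) 0.25815908930370624
(array([ -8.1, 134.9,   0.2]), array([ 2.1206, -0.0009, -0.0031]))
```

View pics/wrist22.png

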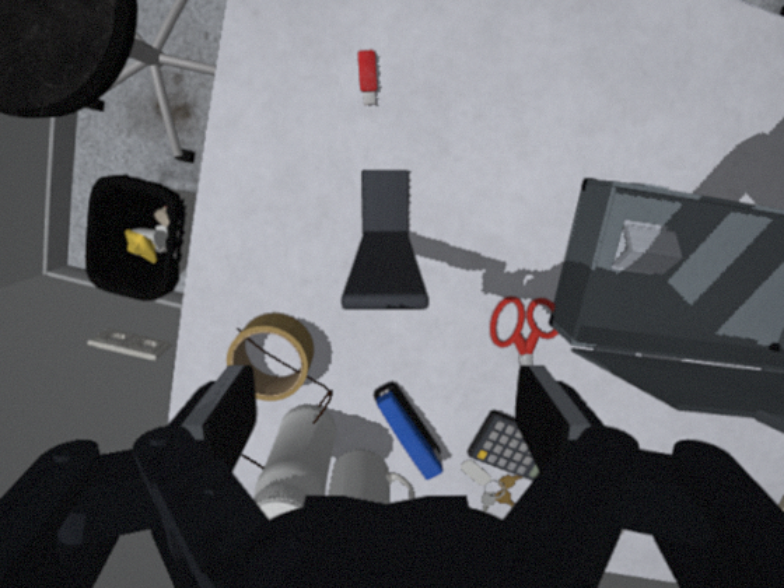

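The bookend is upright on the desk (top z 0.258), the USB stick hasn't moved, and the guards are still nested in the case. Now I'll watch the lid sink with the camera (each look takes 0.05 s).

```bash
cat > lid.py <<'E'
from h import *
def lid(c):
    P=cloud(c);Q=P.reshape(-1,3);w=wc(Q);a=np.c_[w,Q[:,2]];a=a[np.isfinite(a).all(1)]
    a=a[(abs(a[:,1])<.13)&(abs(a[:,1]+.05)>.06)]; X=.085-a[:,0];Z=a[:,2]-.07;r=np.hypot(X,Z)
    k=(r>.11)&(r<.165)&(Z>.015); th=np.arctan2(Z[k],X[k]); 
    if k.sum()<50: return 0,k.sum()
    h,e=np.histogram(th,60,(0,1.6)); i=h.argmax(); return round((e[i]+e[i+1])/2,3),h[i]
E
timeout 500 python3 - <<'E'
from lid import *
import time
t0=time.time()
for i in range(300):
    c=robot.camera("scene") if i%40 else cam("scene")
    if i%40==0: print(robot.get_state()["time_s"],lid(c),round(time.time()-t0))
save(cam("scene"),"scene23.png",1.4)
E
```

```text
35.75 (np.float64(1.4), np.int64(668)) 1
37.75 (np.float64(1.373), np.int64(572)) 36
39.75 (np.float64(1.347), np.int64(697)) 70
41.75 (np.float64(1.32), np.int64(802)) 104
43.75 (np.float64(1.267), np.int64(678)) 137
45.75 (np.float64(1.213), np.int64(593)) 168
47.75 (np.float64(1.16), np.int64(735)) 199
49.75 (np.float64(1.08), np.int64(455)) 232
```

View pics/scene23.png

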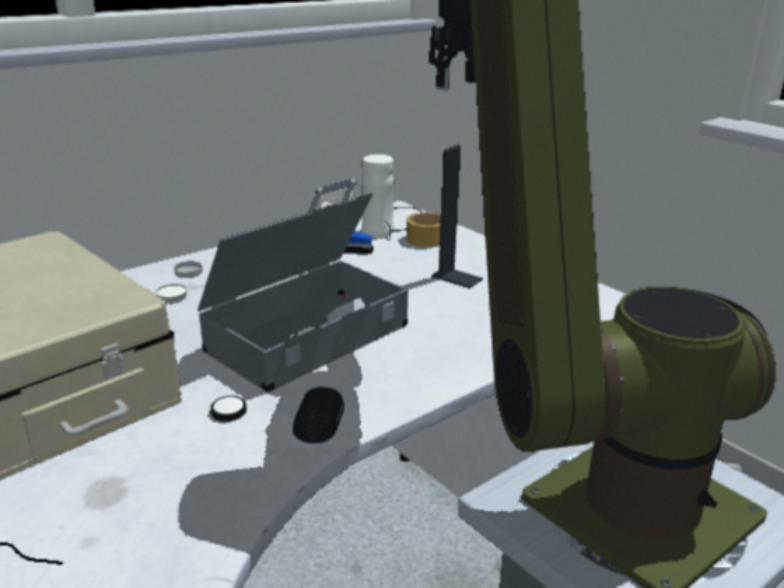

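The lid is sinking at about 1.05 rad, with the guards and bookend unmoved. I'll wait with hold rows instead, since that takes less wall-clock time.

move_arm --increments '[{"rotation":[0,0,0],"offset":[0,0,0],"hand":0},{"rotation":[0,0,0],"offset":[0,0,0],"hand":0},{"rotation":[0,0,0],"offset":[0,0,0],"hand":0},{"rotation":[0,0,0],"offset":[0,0,0],"hand":0},{"rotation":[0,0,0],"offset":[0,0,0],"hand":0},{"rotation":[0,0,0],"offset":[0,0,0],"hand":0},{"rotation":[0,0,0],"offset":[0,0,0],"hand":0},{"rotation":[0,0,0],"offset":[0,0,0],"hand":0},{"rotation":[0,0,0],"offset":[0,0,0],"hand":0},{"rotation":[0,0,0],"offset":[0,0,0],"hand":0},{"rotation":[0,0,0],"offset":[0,0,0],"hand":0},{"rotation":[0,0,0],"offset":[0,0,0],"hand":0},{"rotation":[0,0,0],"offset":[0,0,0],"hand":0},{"rotation":[0,0,0],"offset":[0,0,0],"hand":0},{"rotation":[0,0,0],"offset":[0,0,0],"hand":0},{"rotation":[0,0,0],"offset":[0,0,0],"hand":0},{"rotation":[0,0,0],"offset":[0,0,0],"hand":0},{"rotation":[0,0,0],"offset":[0,0,0],"hand":0},{"rotation":[0,0,0],"offset":[0,0,0],"hand":0},{"rotation":[0,0,0],"offset":[0,0,0],"hand":0}]'

```text
time_s: 52.75
eef_pos: [0.6315, -0.2671, 0.3535]
ee_rot: [-1.391, 1.08, 1.39]
force: [0.3, -0.5, -0.1]
width: 1.004
```

move_arm --increments '[{"rotation":[0,0,0],"offset":[0,0,0],"hand":0},{"rotation":[0,0,0],"offset":[0,0,0],"hand":0},{"rotation":[0,0,0],"offset":[0,0,0],"hand":0},{"rotation":[0,0,0],"offset":[0,0,0],"hand":0},{"rotation":[0,0,0],"offset":[0,0,0],"hand":0},{"rotation":[0,0,0],"offset":[0,0,0],"hand":0},{"rotation":[0,0,0],"offset":[0,0,0],"hand":0},{"rotation":[0,0,0],"offset":[0,0,0],"hand":0},{"rotation":[0,0,0],"offset":[0,0,0],"hand":0},{"rotation":[0,0,0],"offset":[0,0,0],"hand":0},{"rotation":[0,0,0],"offset":[0,0,0],"hand":0},{"rotation":[0,0,0],"offset":[0,0,0],"hand":0},{"rotation":[0,0,0],"offset":[0,0,0],"hand":0},{"rotation":[0,0,0],"offset":[0,0,0],"hand":0},{"rotation":[0,0,0],"offset":[0,0,0],"hand":0},{"rotation":[0,0,0],"offset":[0,0,0],"hand":0},{"rotation":[0,0,0],"offset":[0,0,0],"hand":0},{"rotation":[0,0,0],"offset":[0,0,0],"hand":0},{"rotation":[0,0,0],"offset":[0,0,0],"hand":0},{"rotation":[0,0,0],"offset":[0,0,0],"hand":0}]'

```text
time_s: 54.75
eef_pos: [0.6315, -0.2671, 0.3535]
ee_rot: [-1.391, 1.08, 1.39]
force: [-0.6, 0.5, 0.9]
width: 0.999
```

move_arm --increments '[{"rotation":[0,0,0],"offset":[0,0,0],"hand":0},{"rotation":[0,0,0],"offset":[0,0,0],"hand":0},{"rotation":[0,0,0],"offset":[0,0,0],"hand":0},{"rotation":[0,0,0],"offset":[0,0,0],"hand":0},{"rotation":[0,0,0],"offset":[0,0,0],"hand":0},{"rotation":[0,0,0],"offset":[0,0,0],"hand":0},{"rotation":[0,0,0],"offset":[0,0,0],"hand":0},{"rotation":[0,0,0],"offset":[0,0,0],"hand":0},{"rotation":[0,0,0],"offset":[0,0,0],"hand":0},{"rotation":[0,0,0],"offset":[0,0,0],"hand":0},{"rotation":[0,0,0],"offset":[0,0,0],"hand":0},{"rotation":[0,0,0],"offset":[0,0,0],"hand":0},{"rotation":[0,0,0],"offset":[0,0,0],"hand":0},{"rotation":[0,0,0],"offset":[0,0,0],"hand":0},{"rotation":[0,0,0],"offset":[0,0,0],"hand":0},{"rotation":[0,0,0],"offset":[0,0,0],"hand":0},{"rotation":[0,0,0],"offset":[0,0,0],"hand":0},{"rotation":[0,0,0],"offset":[0,0,0],"hand":0},{"rotation":[0,0,0],"offset":[0,0,0],"hand":0},{"rotation":[0,0,0],"offset":[0,0,0],"hand":0}]'

```text
time_s: 56.75
eef_pos: [0.6315, -0.2671, 0.3534]
ee_rot: [-1.391, 1.08, 1.39]
force: [-0.4, -0.0, 0.8]
width: 1.002
```

move_arm --increments '[{"rotation":[0,0,0],"offset":[0,0,0],"hand":0},{"rotation":[0,0,0],"offset":[0,0,0],"hand":0},{"rotation":[0,0,0],"offset":[0,0,0],"hand":0},{"rotation":[0,0,0],"offset":[0,0,0],"hand":0},{"rotation":[0,0,0],"offset":[0,0,0],"hand":0},{"rotation":[0,0,0],"offset":[0,0,0],"hand":0},{"rotation":[0,0,0],"offset":[0,0,0],"hand":0},{"rotation":[0,0,0],"offset":[0,0,0],"hand":0},{"rotation":[0,0,0],"offset":[0,0,0],"hand":0},{"rotation":[0,0,0],"offset":[0,0,0],"hand":0},{"rotation":[0,0,0],"offset":[0,0,0],"hand":0},{"rotation":[0,0,0],"offset":[0,0,0],"hand":0},{"rotation":[0,0,0],"offset":[0,0,0],"hand":0},{"rotation":[0,0,0],"offset":[0,0,0],"hand":0},{"rotation":[0,0,0],"offset":[0,0,0],"hand":0},{"rotation":[0,0,0],"offset":[0,0,0],"hand":0},{"rotation":[0,0,0],"offset":[0,0,0],"hand":0},{"rotation":[0,0,0],"offset":[0,0,0],"hand":0},{"rotation":[0,0,0],"offset":[0,0,0],"hand":0},{"rotation":[0,0,0],"offset":[0,0,0],"hand":0}]'

```text
time_s: 58.75
eef_pos: [0.6315, -0.2671, 0.3534]
ee_rot: [-1.391, 1.08, 1.39]
force: [0.9, 1.2, -0.7]
width: 0.997
```

Run:
```python
from lid import *
c=cam("scene");print(robot.get_state()["time_s"],lid(c));save(c,"scene24.png",1.4)
```

```text
58.8 (np.float64(0.6), np.int64(87))
```

View pics/scene24.png

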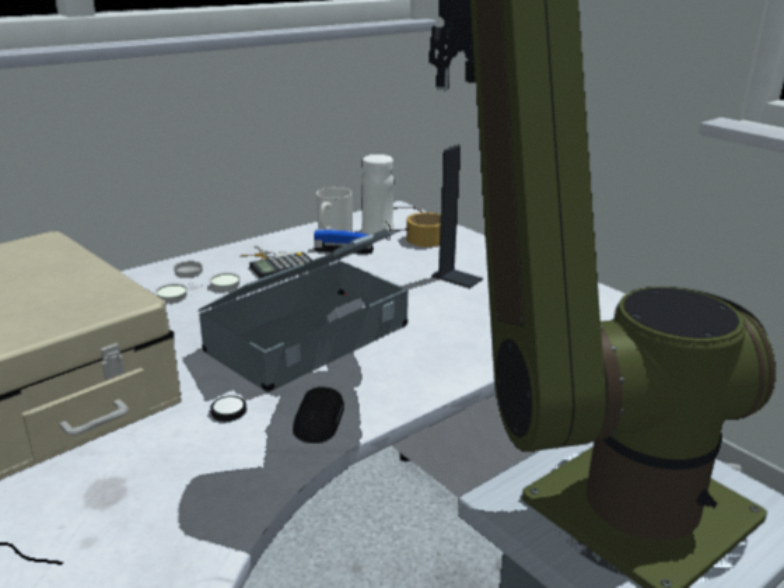

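The lid is at about 0.5 rad and still sinking (edge ≈(300,265)), and the guards still look nested. I'll keep waiting.

move_arm --increments '[{"rotation":[0,0,0],"offset":[0,0,0],"hand":0},{"rotation":[0,0,0],"offset":[0,0,0],"hand":0},{"rotation":[0,0,0],"offset":[0,0,0],"hand":0},{"rotation":[0,0,0],"offset":[0,0,0],"hand":0},{"rotation":[0,0,0],"offset":[0,0,0],"hand":0},{"rotation":[0,0,0],"offset":[0,0,0],"hand":0},{"rotation":[0,0,0],"offset":[0,0,0],"hand":0},{"rotation":[0,0,0],"offset":[0,0,0],"hand":0},{"rotation":[0,0,0],"offset":[0,0,0],"hand":0},{"rotation":[0,0,0],"offset":[0,0,0],"hand":0},{"rotation":[0,0,0],"offset":[0,0,0],"hand":0},{"rotation":[0,0,0],"offset":[0,0,0],"hand":0},{"rotation":[0,0,0],"offset":[0,0,0],"hand":0},{"rotation":[0,0,0],"offset":[0,0,0],"hand":0},{"rotation":[0,0,0],"offset":[0,0,0],"hand":0},{"rotation":[0,0,0],"offset":[0,0,0],"hand":0},{"rotation":[0,0,0],"offset":[0,0,0],"hand":0},{"rotation":[0,0,0],"offset":[0,0,0],"hand":0},{"rotation":[0,0,0],"offset":[0,0,0],"hand":0},{"rotation":[0,0,0],"offset":[0,0,0],"hand":0}]'

```text
time_s: 60.8
eef_pos: [0.6315, -0.2671, 0.3534]
ee_rot: [-1.391, 1.08, 1.39]
force: [0.3, 0.3, 0.2]
width: 1.002
```

move_arm --increments '[{"rotation":[0,0,0],"offset":[0,0,0],"hand":0},{"rotation":[0,0,0],"offset":[0,0,0],"hand":0},{"rotation":[0,0,0],"offset":[0,0,0],"hand":0},{"rotation":[0,0,0],"offset":[0,0,0],"hand":0},{"rotation":[0,0,0],"offset":[0,0,0],"hand":0},{"rotation":[0,0,0],"offset":[0,0,0],"hand":0},{"rotation":[0,0,0],"offset":[0,0,0],"hand":0},{"rotation":[0,0,0],"offset":[0,0,0],"hand":0},{"rotation":[0,0,0],"offset":[0,0,0],"hand":0},{"rotation":[0,0,0],"offset":[0,0,0],"hand":0},{"rotation":[0,0,0],"offset":[0,0,0],"hand":0},{"rotation":[0,0,0],"offset":[0,0,0],"hand":0},{"rotation":[0,0,0],"offset":[0,0,0],"hand":0},{"rotation":[0,0,0],"offset":[0,0,0],"hand":0},{"rotation":[0,0,0],"offset":[0,0,0],"hand":0},{"rotation":[0,0,0],"offset":[0,0,0],"hand":0},{"rotation":[0,0,0],"offset":[0,0,0],"hand":0},{"rotation":[0,0,0],"offset":[0,0,0],"hand":0},{"rotation":[0,0,0],"offset":[0,0,0],"hand":0},{"rotation":[0,0,0],"offset":[0,0,0],"hand":0}]'

```text
time_s: 62.8
eef_pos: [0.6315, -0.2671, 0.3534]
ee_rot: [-1.391, 1.08, 1.39]
force: [-0.3, 0.4, 0.4]
width: 1.003
```

move_arm --increments '[{"rotation":[0,0,0],"offset":[0,0,0],"hand":0},{"rotation":[0,0,0],"offset":[0,0,0],"hand":0},{"rotation":[0,0,0],"offset":[0,0,0],"hand":0},{"rotation":[0,0,0],"offset":[0,0,0],"hand":0},{"rotation":[0,0,0],"offset":[0,0,0],"hand":0},{"rotation":[0,0,0],"offset":[0,0,0],"hand":0},{"rotation":[0,0,0],"offset":[0,0,0],"hand":0},{"rotation":[0,0,0],"offset":[0,0,0],"hand":0},{"rotation":[0,0,0],"offset":[0,0,0],"hand":0},{"rotation":[0,0,0],"offset":[0,0,0],"hand":0},{"rotation":[0,0,0],"offset":[0,0,0],"hand":0},{"rotation":[0,0,0],"offset":[0,0,0],"hand":0},{"rotation":[0,0,0],"offset":[0,0,0],"hand":0},{"rotation":[0,0,0],"offset":[0,0,0],"hand":0},{"rotation":[0,0,0],"offset":[0,0,0],"hand":0},{"rotation":[0,0,0],"offset":[0,0,0],"hand":0},{"rotation":[0,0,0],"offset":[0,0,0],"hand":0},{"rotation":[0,0,0],"offset":[0,0,0],"hand":0},{"rotation":[0,0,0],"offset":[0,0,0],"hand":0},{"rotation":[0,0,0],"offset":[0,0,0],"hand":0}]'

```text
time_s: 64.8
eef_pos: [0.6315, -0.2671, 0.3534]
ee_rot: [-1.391, 1.08, 1.39]
force: [-0.8, 0.4, -0.2]
width: 0.998
```

move_arm --increments '[{"rotation":[0,0,0],"offset":[0,0,0],"hand":0},{"rotation":[0,0,0],"offset":[0,0,0],"hand":0},{"rotation":[0,0,0],"offset":[0,0,0],"hand":0},{"rotation":[0,0,0],"offset":[0,0,0],"hand":0},{"rotation":[0,0,0],"offset":[0,0,0],"hand":0},{"rotation":[0,0,0],"offset":[0,0,0],"hand":0},{"rotation":[0,0,0],"offset":[0,0,0],"hand":0},{"rotation":[0,0,0],"offset":[0,0,0],"hand":0},{"rotation":[0,0,0],"offset":[0,0,0],"hand":0},{"rotation":[0,0,0],"offset":[0,0,0],"hand":0},{"rotation":[0,0,0],"offset":[0,0,0],"hand":0},{"rotation":[0,0,0],"offset":[0,0,0],"hand":0},{"rotation":[0,0,0],"offset":[0,0,0],"hand":0},{"rotation":[0,0,0],"offset":[0,0,0],"hand":0},{"rotation":[0,0,0],"offset":[0,0,0],"hand":0},{"rotation":[0,0,0],"offset":[0,0,0],"hand":0},{"rotation":[0,0,0],"offset":[0,0,0],"hand":0},{"rotation":[0,0,0],"offset":[0,0,0],"hand":0},{"rotation":[0,0,0],"offset":[0,0,0],"hand":0},{"rotation":[0,0,0],"offset":[0,0,0],"hand":0}]'

```text
time_s: 66.8
eef_pos: [0.6315, -0.2671, 0.3535]
ee_rot: [-1.391, 1.08, 1.39]
force: [-0.1, -0.2, -0.4]
width: 1.003
```

Run:
```python
from h import *
for n in("scene","side"):
    c=cam(n);save(c,n+"25.png",1.4);P=cloud(c);Q=P.reshape(-1,3);w=wc(Q)
    m=(abs(w[:,0])<.06)&(abs(w[:,1])<.12)&(Q[:,2]>.05)&(Q[:,2]<.15)
    X=np.c_[w[m],np.ones(m.sum())];print(n,robot.get_state()["time_s"],m.sum(),np.linalg.lstsq(X,Q[m,2],rcond=None)[0])
```

```text
scene 66.85 2492 [ 0.0015 -0.0008  0.0789]
side 66.9 895 [0.0021 0.0008 0.0775]
```

View pics/scene25.png

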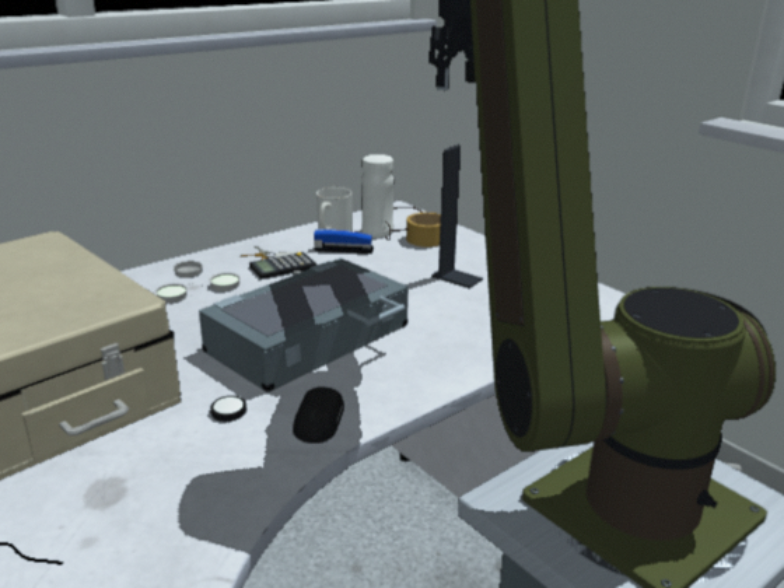

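View pics/side25.png

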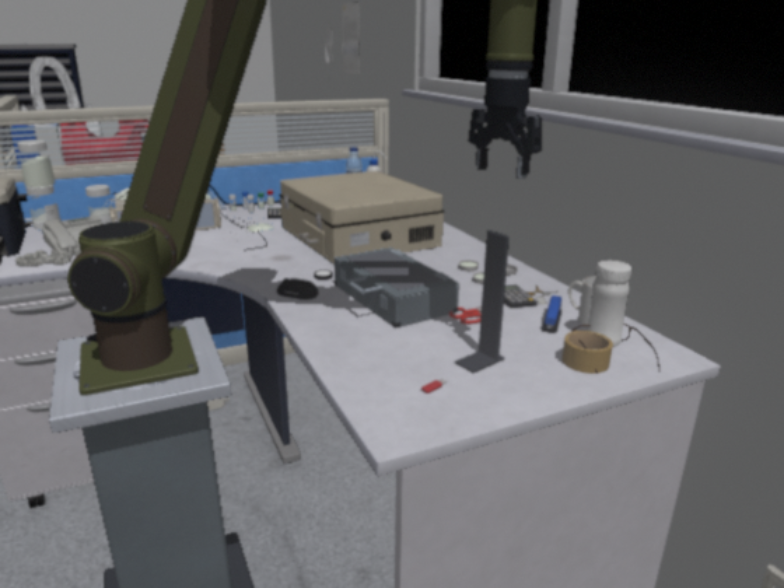

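The lid is shut and flat (tilt ≈0.002 rad), the bookend is upright at (492,300), and the USB stick, puck and mouse are in place. A short settle, then I hand in.

move_arm --increments '[{"rotation":[0,0,0],"offset":[0,0,0],"hand":0},{"rotation":[0,0,0],"offset":[0,0,0],"hand":0},{"rotation":[0,0,0],"offset":[0,0,0],"hand":0},{"rotation":[0,0,0],"offset":[0,0,0],"hand":0},{"rotation":[0,0,0],"offset":[0,0,0],"hand":0},{"rotation":[0,0,0],"offset":[0,0,0],"hand":0},{"rotation":[0,0,0],"offset":[0,0,0],"hand":0},{"rotation":[0,0,0],"offset":[0,0,0],"hand":0}]'

```text
time_s: 67.7
eef_pos: [0.6315, -0.2671, 0.3535]
ee_rot: [-1.391, 1.08, 1.39]
force: [0.1, -0.6, 0.3]
width: 0.997
```

```bash
python3 -c "
from workcell import robot
print(robot.get_state()['force']); print(robot.finish_job())"
```

```text
[ 0.09027466 -0.6208043   0.34954611]
the job is handed in; nothing more can be done
None
```

I handed the job in at about 68 s: both guards are nested in the case, the lid is shut, and the bookend is back on the desk. `finish_job()` gives no verdict, so what follows is from my own checks. The cameras showed only two guards.

- **Prop:** I lifted the lid by its bar and stood the bookend in the left part of the case. The lid leaned on it, static at 1.435 rad for 9 s. That is steeper than the nominal 1.39 rad because the bookend ended up about 8 mm closer to the hinge than the prop spot, but it is within the 1.15–1.48 limit.
- **Guards:** After release, the top guard's ridge was at z 0.0489 m (0.0485 expected). It was about 0.5 mm off across the fixed ridge and 1 mm off along it, with both faces at 45°.
- **Bookend:** It stands upright near its old spot on the desk, with its top at z 0.258 m.
- **Lid:** I let it sink shut on its own damping rather than lowering it by the bar. It ended flat, with a tilt of about 0.002 rad.
- **Bystanders:** The memory stick, puck and mouse looked unmoved in the last pictures.

No check failed. The guards could not be seen once the lid was shut; they still looked nested in the last view before it closed.

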